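# Load the larder slab and latch it in its bay

## Task

Lay every pantry box that is on the counter flat and squarely on its own printed outline on the plywood slab, lid up, so that they make one interlocking layer: the two crosswise outlines on the side away from the robot must both be filled, and the rest go on the row of three. Only when the whole layer is laid, with the slab still at the open loading end of its rollers, push the slab along the rollers until it is fully home against the back wall of the bay, then swing the steel latch bar across behind it until it rests in its catch on the far rail. Do not disturb the salt drum, the jam jar or the oil bottle, and if a box gets knocked out of place, put it right.

Things in the scene. Friction and masses are not known exactly. Their poses are not given: they have to be found in the camera images.
- runner: fixed white frame, yaw varies a little. Origin: counter level, lane centre, under the loading place; y along the lane towards the bay. Two rails 50 mm high, 178 mm apart inside, y -150 to 330 mm, open at -y. Free rollers, axes along x, tops at z 28 mm. The bay lies beyond y = 109 mm: open on top, walls 85 mm high, 12 mm thick, inner face of the back wall at y = 320 mm
- bay_end (a point): where the slab's origin lies when the slab is fully home against the back wall: runner frame x 0, y 220 mm, z 28 mm
- slab: loose plywood slab on the rollers, 4 mm play to each rail, 170 (x) x 215 (y) x 18 mm, 0.7 kg; y towards the bay. Origin: underside, below the centre of the printed pattern; it reaches y -115 to 100 mm. On its rear (-y) edge a push bar: 100 mm long (x), 14 mm thick, y -115 to -101 mm, top 62 mm above the underside. Starts 0 to 20 mm along from the runner's origin; rolls at a few newtons
- place_a (a point): centre of a crosswise outline, 62 mm (slab x) by 93 mm (slab y), on the side away from the robot, at slab x 46.5 mm, y -46.5 mm, on the slab's top face (18 mm above its underside); a box here has its long side along the slab's y
- place_b (a point): centre of a crosswise outline, 62 mm (slab x) by 93 mm (slab y), on the side away from the robot, at slab x 46.5 mm, y 46.5 mm, on the slab's top face (18 mm above its underside); a box here has its long side along the slab's y
- place_c (a point): centre of an outline in the row of three nearest the robot, 93 mm (slab x) by 62 mm (slab y), at slab x -31 mm, y -62 mm, on the slab's top face; a box here has its long side along the slab's x
- place_d (a point): centre of an outline in the row of three nearest the robot, 93 mm (slab x) by 62 mm (slab y), at slab x -31 mm, y 0 mm, on the slab's top face; a box here has its long side along the slab's x
- place_e (a point): centre of an outline in the row of three nearest the robot, 93 mm (slab x) by 62 mm (slab y), at slab x -31 mm, y 62 mm, on the slab's top face; a box here has its long side along the slab's x
- box1: loose white pantry box with grey lid, one of five alike (four or five are present), 88 (x) x 57 (y) x 50 mm high, 0.15 to 0.3 kg; on the lid a grip rib 46 mm long (x), 14 mm thick (y), 50 to 76 mm above the underside. Origin: centre of the underside. Starts upright on the counter to the robot's right. Any box may take any outline, either way round
- box2: loose white pantry box with grey lid, one of five alike (four or five are present), 88 (x) x 57 (y) x 50 mm high, 0.15 to 0.3 kg; on the lid a grip rib 46 mm long (x), 14 mm thick (y), 50 to 76 mm above the underside. Origin: centre of the underside. Starts upright on the counter to the robot's right. Any box may take any outline, either way round
- box3: loose white pantry box with grey lid, one of five alike (four or five are present), 88 (x) x 57 (y) x 50 mm high, 0.15 to 0.3 kg; on the lid a grip rib 46 mm long (x), 14 mm thick (y), 50 to 76 mm above the underside. Origin: centre of the underside. Starts upright on the counter to the robot's right. Any box may take any outline, either way round
- box4: loose white pantry box with grey lid, one of five alike (four or five are present), 88 (x) x 57 (y) x 50 mm high, 0.15 to 0.3 kg; on the lid a grip rib 46 mm long (x), 14 mm thick (y), 50 to 76 mm above the underside. Origin: centre of the underside. Starts upright on the counter to the robot's right. Any box may take any outline, either way round
- box5: loose white pantry box with grey lid, one of five alike (four or five are present), 88 (x) x 57 (y) x 50 mm high, 0.15 to 0.3 kg; on the lid a grip rib 46 mm long (x), 14 mm thick (y), 50 to 76 mm above the underside. Origin: centre of the underside. Starts upright on the counter to the robot's right. Any box may take any outline, either way round
- latch (a joint): angle of the level-swinging latch bar, rad: 0 = closed, across the lane (along runner +x), its end in the catch, which is also its stop; 1.57 = open, beside the near rail, pointing along runner -y; starts at 1.55 to 1.7. Stays where it is left (stiff hinge, about 0.1 Nm)
- latch_knob (a point): top centre of the upright black handle knob on the latch bar: 18 mm diameter, 64 to 144 mm above the counter, 140 mm from the pivot axis. The bar is a 12 mm round steel rod 228 mm long, its axis 62 mm above the counter
- latch_pivot (a point): point on the latch's upright pivot axis, 56 mm above the counter, at runner x -116, y 93 mm, outside the near rail at the bay's mouth. At latch angle q the knob stands at pivot + 140 mm * (cos q, -sin q) in the runner's x, y
- salt_drum: bystander: round drum, 70 mm diameter, 130 mm high, origin centre of the underside
- jam_jar: bystander: jar, 72 mm diameter, 100 mm high, origin centre of the underside
- oil_bottle: bystander: bottle, 56 mm diameter, 200 mm high, origin centre of the underside
Not all that is in view belongs to the job. What is shaped like the box2 but blue is not meant. Leave any purple or red look-alike of the box3 alone.

How it is judged:
On the way, in this order (a step that is already met when the one before it is completed fails the run):
1. every box lies flat on its own outline, both crosswise outlines filled, the slab still at the loading end ((((horizontal distance between box1 and place_a below 0.01 m or horizontal distance between box1 and place_b below 0.01 m) and angle between the x axis of box1 and the y axis of slab, either way round below 0.15 rad) or ((horizontal distance between box1 and place_c below 0.01 m or horizontal distance between box1 and place_d below 0.01 m or horizontal distance between box1 and place_e below 0.01 m) and angle between the x axis of box1 and the x axis of slab, either way round below 0.15 rad)) and z of box1 in the frame of slab between 0.013 and 0.023 m and angle between each of box1, box2, box3, box4, box5's own z axis and vertical below 0.1 rad and (((horizontal distance between box2 and place_a below 0.01 m or horizontal distance between box2 and place_b below 0.01 m) and angle between the x axis of box2 and the y axis of slab, either way round below 0.15 rad) or ((horizontal distance between box2 and place_c below 0.01 m or horizontal distance between box2 and place_d below 0.01 m or horizontal distance between box2 and place_e below 0.01 m) and angle between the x axis of box2 and the x axis of slab, either way round below 0.15 rad)) and z of box2 in the frame of slab between 0.013 and 0.023 m and (((horizontal distance between box3 and place_a below 0.01 m or horizontal distance between box3 and place_b below 0.01 m) and angle between the x axis of box3 and the y axis of slab, either way round below 0.15 rad) or ((horizontal distance between box3 and place_c below 0.01 m or horizontal distance between box3 and place_d below 0.01 m or horizontal distance between box3 and place_e below 0.01 m) and angle between the x axis of box3 and the x axis of slab, either way round below 0.15 rad)) and z of box3 in the frame of slab between 0.013 and 0.023 m and (((horizontal distance between box4 and place_a below 0.01 m or horizontal distance between box4 and place_b below 0.01 m) and angle between the x axis of box4 and the y axis of slab, either way round below 0.15 rad) or ((horizontal distance between box4 and place_c below 0.01 m or horizontal distance between box4 and place_d below 0.01 m or horizontal distance between box4 and place_e below 0.01 m) and angle between the x axis of box4 and the x axis of slab, either way round below 0.15 rad)) and z of box4 in the frame of slab between 0.013 and 0.023 m and (((horizontal distance between box5 and place_a below 0.01 m or horizontal distance between box5 and place_b below 0.01 m) and angle between the x axis of box5 and the y axis of slab, either way round below 0.15 rad) or ((horizontal distance between box5 and place_c below 0.01 m or horizontal distance between box5 and place_d below 0.01 m or horizontal distance between box5 and place_e below 0.01 m) and angle between the x axis of box5 and the x axis of slab, either way round below 0.15 rad)) and z of box5 in the frame of slab between 0.013 and 0.023 m and horizontal distance between any of box1, box2, box3, box4, box5 and place_a below 0.01 m and horizontal distance between any of box1, box2, box3, box4, box5 and place_b below 0.01 m and contact force between the fingers and box1 below 0.1 N and contact force between the fingers and box2 below 0.1 N and contact force between the fingers and box3 below 0.1 N and contact force between the fingers and box4 below 0.1 N and contact force between the fingers and box5 below 0.1 N and y of slab in the frame of runner below 0.09 m), for 0.2 s.
2. the slab is pushed fully home in the bay (y of slab in the frame of runner above 0.213 m), for 0.2 s.
3. the latch bar is swung closed into its catch (value of joint latch below 0.06 rad), for 0.2 s.
At the end, for the whole second after the job is handed in: every box present lies flat and upright on an outline of the slab (centre within 10 mm, square within 0.15 rad), both crosswise outlines filled; the slab is within 7 mm of the bay's back wall; the latch is closed to within 0.06 rad; boxes and slab at rest and nothing touched ((((horizontal distance between box1 and place_a below 0.01 m or horizontal distance between box1 and place_b below 0.01 m) and angle between the x axis of box1 and the y axis of slab, either way round below 0.15 rad) or ((horizontal distance between box1 and place_c below 0.01 m or horizontal distance between box1 and place_d below 0.01 m or horizontal distance between box1 and place_e below 0.01 m) and angle between the x axis of box1 and the x axis of slab, either way round below 0.15 rad)) and z of box1 in the frame of slab between 0.013 and 0.023 m and angle between each of box1, box2, box3, box4, box5's own z axis and vertical below 0.1 rad and (((horizontal distance between box2 and place_a below 0.01 m or horizontal distance between box2 and place_b below 0.01 m) and angle between the x axis of box2 and the y axis of slab, either way round below 0.15 rad) or ((horizontal distance between box2 and place_c below 0.01 m or horizontal distance between box2 and place_d below 0.01 m or horizontal distance between box2 and place_e below 0.01 m) and angle between the x axis of box2 and the x axis of slab, either way round below 0.15 rad)) and z of box2 in the frame of slab between 0.013 and 0.023 m and (((horizontal distance between box3 and place_a below 0.01 m or horizontal distance between box3 and place_b below 0.01 m) and angle between the x axis of box3 and the y axis of slab, either way round below 0.15 rad) or ((horizontal distance between box3 and place_c below 0.01 m or horizontal distance between box3 and place_d below 0.01 m or horizontal distance between box3 and place_e below 0.01 m) and angle between the x axis of box3 and the x axis of slab, either way round below 0.15 rad)) and z of box3 in the frame of slab between 0.013 and 0.023 m and (((horizontal distance between box4 and place_a below 0.01 m or horizontal distance between box4 and place_b below 0.01 m) and angle between the x axis of box4 and the y axis of slab, either way round below 0.15 rad) or ((horizontal distance between box4 and place_c below 0.01 m or horizontal distance between box4 and place_d below 0.01 m or horizontal distance between box4 and place_e below 0.01 m) and angle between the x axis of box4 and the x axis of slab, either way round below 0.15 rad)) and z of box4 in the frame of slab between 0.013 and 0.023 m and (((horizontal distance between box5 and place_a below 0.01 m or horizontal distance between box5 and place_b below 0.01 m) and angle between the x axis of box5 and the y axis of slab, either way round below 0.15 rad) or ((horizontal distance between box5 and place_c below 0.01 m or horizontal distance between box5 and place_d below 0.01 m or horizontal distance between box5 and place_e below 0.01 m) and angle between the x axis of box5 and the x axis of slab, either way round below 0.15 rad)) and z of box5 in the frame of slab between 0.013 and 0.023 m and horizontal distance between any of box1, box2, box3, box4, box5 and place_a below 0.01 m and horizontal distance between any of box1, box2, box3, box4, box5 and place_b below 0.01 m and y of slab in the frame of runner above 0.213 m and value of joint latch below 0.06 rad and linear speed of each of box1, box2, box3, box4, box5, slab below 0.02 m/s).
It fails at once if the salt drum is shifted more than 40 mm or knocked over (distance of salt_drum from where it was at the start of the episode above 0.04 m or angle between salt_drum's own z axis and vertical above 0.5 rad).
It fails at once if the jam jar is shifted more than 40 mm or knocked over (distance of jam_jar from where it was at the start of the episode above 0.04 m or angle between jam_jar's own z axis and vertical above 0.5 rad).
It fails at once if the oil bottle is shifted more than 40 mm or knocked over (distance of oil_bottle from where it was at the start of the episode above 0.04 m or angle between oil_bottle's own z axis and vertical above 0.5 rad).
Of box1, box2, box3, box4, box5 only 4 to 5 are there at a start; the rules pass over those that are not, and their reading is None.
At some moment in a run one of box1, box2, box3, box4, box5 may be knocked a few centimetres aside while the robot is not near it.
Once in a run the grip may slacken for a moment while it holds something.
It also fails if it takes over 210 s, if anything falls off the work surface, if the arm or the gripper's body presses on something with over 40 N, if the wrist force passes 120 N, or if a joint passes its speed limit or range.

## Robot

A 6-joint arm with a two-finger parallel gripper is mounted at the origin on the work surface. World frame = base frame: x ahead of the robot, y to its left, z up, the work surface at z = 0. Lengths are in m, angles in rad, forces in N, time in s.
With the tool pointing down it reaches from about 0.275 to 0.85 m from the base axis. Payload 19 kg.
Tool frame: the origin (TCP) lies midway between the tips of the shut fingers; the grasp point (between the pads) lies env.tcp_to_grasp behind it (env.tcp_to_grasp is the distance from the TCP to the grasp point, in m); z points along the fingers, y is the line along which they close (so a half turn about z gives the same grasp; the last joint's range is limited). The gripper opens to 85 mm and grips with 20 to 120 N. Pads are 22 mm wide; open, the fingers measure 114 mm over their backs; the gripper's body (76 mm by 85 mm) begins 54 mm behind the grasp point. The pads swing forward as they close: fully open they stand 13 mm farther back than shut.
Start: joints at [1.2, 0.15, 1.437, -0, 1.554, -0.134], TCP at [0.135, 0.559, 0.231] pointing down, gripper open.
Joint ranges: [-2.8, 2.8], [-0.68, 2.1], [0.12, 2.68], [-1.39, 4.53], [0.16, 2.79], [-2.81, 2.81]. Speed limits (rad/s): [1.89, 1.89, 2.22, 3.01, 3.01, 3.01].

## Interface

Orientations are given as a 3x3 rotation matrix whose columns are the frame's x, y, z axes.
In Python, from workcell import env, grab_frame, get_calibration gives the robot as it stands.
- The arm moves only by the tool step_arm, never from a script. Its argument "rows" is a list of rows, each an object with "dp": the shift along the tool's x, y, z in cm, a list of three; "spin": the turn about the tool's z in rad. In form: [{"dp": [tx, ty, tz], "spin": spin}, ...]. A call has 1 to 8 rows; each row shifts and turns the commanded pose from where the row before left it, along the tool's axes as they then stand; what a row does not reach is not made up. A row lasts 1/8 s, in which the tool goes at most 62.5 mm and 10.7 degrees, less where a joint would pass 70% of its speed; a pose out of reach is approached as far as the arm can. A call with a gripper value outside its range is refused whole. "fingers" is the finger opening in cm, from 0 to 8.54, set as the call begins (left out, the last holds). The fingers move at their own pace and stop on an object; the grip force is fixed at half the most. Time passes only in rows, so rows that do not move let the fingers close. It gives the time, the measured TCP pose, the force, the opening and the grip force at its end, in the units of the state.
- env.get_obs(): the state, without advancing time (a new reading comes with each control period).
- grab_frame(name): name is "side" or "top" or "wrist"; returns the picture (420x560x3 uint8, red, green, blue); there is no depth.
- get_calibration(name): a dict with "intrinsics" (3x3 intrinsics, pixels), "rvec" (rotation vector, rad) and "tvec" (3), from world to camera coordinates, as OpenCV has them. Camera axes: x right, y down, z forward; pixel columns grow to the right and rows downward; lengths in m; the calibration is good to about 2 mm. A picture is of the moment at which its call begins: read the wrist's pose just before it. get_calibration takes no time and is no camera call; for the wrist camera it gives the pose at the moment of the call.
- env.close_job(): hands the job in; it is judged then, once.
The state is a dict: "time_s": time; "joints": joint angles; "joint_vel": joint speeds; "joint_efforts": joint torques, N m; "ee_pos": TCP position; "eef_rot": TCP orientation; "ft_force": force on the tool from outside, world axes, zero at the start; "wrist_torque": the same for the moment, N m; "grip_width": opening from 0.0 (shut) to 1.0 (fully open); "finger_force": force on a finger pad.
Only numpy, scipy, OpenCV 4.12 (cv2) and the standard library are available. Lean on these libraries where they do the work, as an engineer would, in place of code of your own. Each camera call takes 0.05 s, during which the arm holds its last target. There are 200 camera calls.

## Working session

There is one attempt and no reset: what is moved stays moved. The work goes in short steps, Python scripts to look and compute and a tool call to move; the robot and the scene stay as the last step left them, time stands still between calls to the robot, and variables do not carry over. Pictures are saved under pics/ and viewed, at most 14 in all, crops included, and the job is handed in when it is done.

Besides the shell and the picture viewer there is one more tool, called as a command line: name --argument value ..., lists and objects as JSON in quotes. step_arm: Moves the arm, as the interface text tells. Its arguments: {"type":"object","properties":{"rows":{"type":"array"},"fingers":{"type":"number"}},"required":["rows"]}

```bash
ls; mkdir -p pics
python3 - <<'E'
from workcell import env, grab_frame, get_calibration
import cv2
o=env.get_obs(); print(o, env.tcp_to_grasp)
for n in ("side","top"):
    f=grab_frame(n); cv2.imwrite(f"pics/{n}0.png",f[:,:,::-1]); print(n,get_calibration(n))
E
```

```text
pics
{'time_s': 0.0, 'joints': array([ 1.19999195e+00,  1.50992817e-01,  1.43804486e+00, -7.66200100e-07,
        1.55378900e+00, -1.33995653e-01]), 'joint_vel': array([ 0.00015676, -0.00167373,  0.00297094,  0.00164006,  0.00188373,
       -0.00133689]), 'joint_efforts': array([-1.29276930e-03, -7.13054824e+01, -5.70869923e+01, -2.03223717e-04,
        8.74460209e-03, -3.59866658e-05]), 'ee_pos': array([0.13482173, 0.55871385, 0.23066469]), 'eef_rot': array([[-9.72091570e-01,  2.34601323e-01, -4.46455217e-04],
       [ 2.34601691e-01,  9.72090903e-01, -1.15043729e-03],
       [ 1.64100944e-04, -1.22306954e-03, -9.99999239e-01]]), 'ft_force': array([-0.12964756,  0.49310166,  0.31141358]), 'wrist_torque': array([ 0.05437933,  0.02390121, -0.02842822]), 'finger_force': 0.0, 'grip_width': 1.0014077347446753} 0.0187
side {'intrinsics': array([[422.39045487,   0.        , 283.56532526],
       [  0.        , 422.39045487, 203.26615251],
       [  0.        ,   0.        ,   1.        ]]), 'rvec': array([ 2.38625263, -0.15606075,  0.08241235]), 'tvec': array([-0.53918087,  0.10020014,  1.41158961])}
top {'intrinsics': array([[401.39228515,   0.        , 281.83935223],
       [  0.        , 401.39228515, 214.96740924],
       [  0.        ,   0.        ,   1.        ]]), 'rvec': array([ 2.1532121 , -2.11905618,  0.12874451]), 'tvec': array([0.00212402, 0.55336776, 1.31297705])}
```

View pics/top0.png

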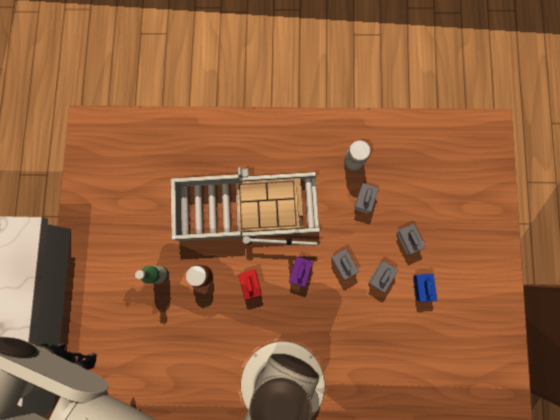

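View pics/side0.png

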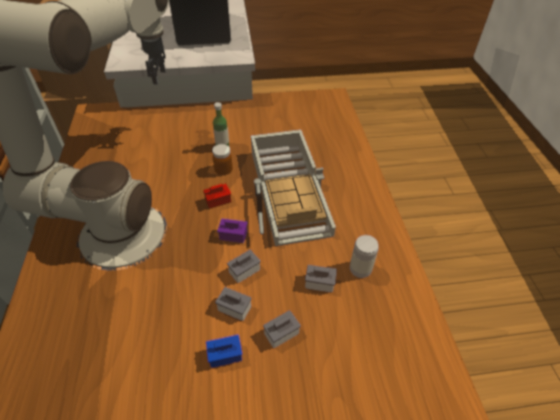

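The top view shows four grey-lidded boxes, at about (367,198), (411,240), (344,265) and (383,277). The decoys are red, purple and blue. The slab is at (270,205) in the runner, with the bay to the left (+y). The drum is at (359,152), the bottle at (152,275) and the jar at (197,276). The latch lies along the near rail with its knob at about (290,241).

```bash
cat > h.py <<'E'
from workcell import env, grab_frame, get_calibration
import cv2, numpy as np
def ray(c,px,z):
    K=c["intrinsics"];R=cv2.Rodrigues(np.array(c["rvec"]))[0];t=np.array(c["tvec"]).ravel()
    C=-R.T@t; px=np.atleast_2d(px).astype(float)
    d=np.c_[px,np.ones(len(px))]@np.linalg.inv(K).T@R
    return (C+d*((z-C[2])/d[:,2])[:,None])[:,:2]
def proj(c,P):
    return cv2.projectPoints(np.atleast_2d(np.float64(P)),np.float64(c["rvec"]),np.float64(c["tvec"]),c["intrinsics"],None)[0][:,0]
def ortho(name,z,x0,x1,y0,y1,s,f=None,c=None):
    """rectified picture of plane z: up=+x, left=+y, s px per m"""
    if f is None:
        c=get_calibration(name); f=grab_frame(name)
    w=np.float32([[x1,y1],[x1,y0],[x0,y0],[x0,y1]])
    src=np.float32(proj(c,np.c_[w,np.full(4,z)]))
    W,H=int((y1-y0)*s),int((x1-x0)*s)
    M=cv2.getPerspectiveTransform(src,np.float32([[0,0],[W,0],[W,H],[0,H]]))
    return cv2.warpPerspective(f,M,(W,H))
E
python3 - <<'E'
from h import *
c=get_calibration("top");f=grab_frame("top")
o=ortho("top",0.05,0.2,0.7,-0.5,0.3,1000,f,c); cv2.imwrite("pics/ortho0.png",o[:,:,::-1])
hsv=cv2.cvtColor(o,cv2.COLOR_RGB2HSV)
m=((hsv[...,1]<60)&(hsv[...,2]>40)).astype(np.uint8)*255
for k in cv2.findContours(m,0,2)[0]:
    a=cv2.contourArea(k)
    if a>800:
        (u,v),wh,an=cv2.minAreaRect(k); print("xy",round(.7-v/1000,3),round(.3-u/1000,3),np.round(wh,0),round(an,1),a)
print(get_calibration("wrist"))
E
```

```text
xy 0.348 0.279 [62. 41.] 90.0 2156.0
xy 0.356 -0.322 [57. 84.] 31.2 4557.5
xy 0.393 -0.198 [84. 55.] 60.9 4342.5
xy 0.479 -0.415 [84. 62.] 64.9 4818.0
xy 0.615 -0.27 [55. 91.] 16.3 4588.5
xy 0.579 0.094 [412. 243.] 0.0 83623.0
{'intrinsics': array([[344.44935576,   0.        , 271.13959225],
       [  0.        , 344.44935576, 206.47643677],
       [  0.        ,   0.        ,   1.        ]]), 'rvec': array([-2.25770396, -1.77793322, -0.28827389]), 'tvec': array([-0.57499965, -0.04170401,  0.38041998])}
```

View pics/ortho0.png

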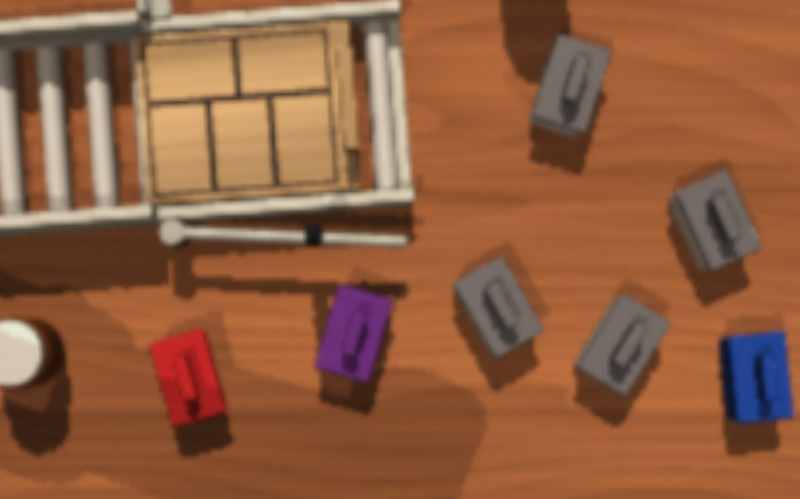

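The rectified top view gives the four grey boxes at about (571,85), (715,220), (497,307) and (621,345). The slab pattern is clear and the latch knob is at (313,235). Next is a move helper and a wrist view from over the slab.

```bash
cat >> h.py <<'E'
def mv(x,y,z,thd,per=5.0,o=None):
    """th = world angle (deg) of tool y. Prints spin part, then dp (cm) in the final tool frame."""
    o=o or env.get_obs(); R=o["eef_rot"]; th=np.degrees(np.arctan2(R[1,1],R[0,1]))
    sp=-np.radians((thd-th+180)%360-180)
    t=np.radians(thd); X=np.array([-np.sin(t),np.cos(t),0]);Y=np.array([np.cos(t),np.sin(t),0])
    d=(np.array([x,y,z])-o["ee_pos"])*100
    dp=np.array([d@X,d@Y,-d[2]]); n=max(1,int(np.ceil(np.linalg.norm(dp)/per)))
    ns=int(np.ceil(abs(sp)/.18))
    print(f"th {th:.1f} spin {sp:.3f}"+(f" = {ns} x {sp/ns:.3f}" if ns else "")+f"; dp {np.round(dp,2)} = {n} x {np.round(dp/n,2)}; j6 after ~{o['joints'][5]:.2f}")
E
python3 - <<'E'
from h import *
c=get_calibration("wrist");R=cv2.Rodrigues(c["rvec"])[0]; C=-R.T@c["tvec"]; o=env.get_obs()
print("cam in tool",o["eef_rot"].T@(C-o["ee_pos"]), "axis",o["eef_rot"].T@R.T)
mv(0.135,.559,.40,90); mv(.54,0.02,.40,90)
E
```

```text
cam in tool [ 0.08103475  0.00035091 -0.14273426] axis [[-3.66043997e-06 -9.48403668e-01 -3.17065423e-01]
 [ 9.99999984e-01 -5.93573691e-05  1.66004562e-04]
 [-1.76259505e-04 -3.17065417e-01  9.48403654e-01]]
th 76.4 spin -0.237 = 2 x -0.118; dp [ -0.02   0.02 -16.92] = 4 x [-0.    0.01 -4.23]; j6 after ~-0.13
th 76.4 spin -0.237 = 2 x -0.118; dp [-40.52 -53.88 -16.92] = 14 x [-2.89 -3.85 -1.21]; j6 after ~-0.13
```

step_arm --rows '[{"dp": [0,0,-4.3],"spin": -0.118},{"dp": [0,0,-4.3],"spin": -0.119},{"dp": [0,0,-4.3],"spin": 0},{"dp": [0,0,-4],"spin": 0},{"dp": [-2.89,-3.85,0],"spin": 0},{"dp": [-2.89,-3.85,0],"spin": 0},{"dp": [-2.89,-3.85,0],"spin": 0},{"dp": [-2.89,-3.85,0],"spin": 0}]'

```text
time_s: 1.15
ee_pos: [0.2511, 0.4036, 0.4001]
eef_rot: [[-1.0, -0.0, -0.0], [-0.0, 1.0, -0.0], [0.0, -0.0, -1.0]]
ft_force: [0.9, -0.6, -0.7]
grip_width: 1.0
finger_force: 0.0
```

step_arm --rows '[{"dp": [-2.89,-3.85,0],"spin": 0},{"dp": [-2.89,-3.85,0],"spin": 0},{"dp": [-2.89,-3.85,0],"spin": 0},{"dp": [-2.89,-3.85,0],"spin": 0},{"dp": [-2.89,-3.85,0],"spin": 0},{"dp": [-2.89,-3.85,0],"spin": 0},{"dp": [-2.89,-3.85,0],"spin": 0},{"dp": [-2.89,-3.85,0],"spin": 0}]'

```text
time_s: 2.15
ee_pos: [0.4825, 0.0955, 0.4002]
eef_rot: [[-1.0, -0.0, -0.0], [-0.0, 1.0, 0.0], [0.0, 0.0, -1.0]]
ft_force: [0.5, 1.2, -0.9]
grip_width: 0.997
finger_force: 0.0
```

step_arm --rows '[{"dp": [-2.89,-3.85,0],"spin": 0},{"dp": [-2.89,-3.85,0],"spin": 0},{"dp": [0,0,0],"spin": 0},{"dp": [0,0,0],"spin": 0}]'

```text
time_s: 2.65
ee_pos: [0.5395, 0.0202, 0.4001]
eef_rot: [[-1.0, 0.0, -0.001], [0.0, 1.0, 0.0], [0.001, 0.0, -1.0]]
ft_force: [-0.1, 0.8, -0.2]
grip_width: 1.0
finger_force: 0.0
```

Run:
```python
from h import *
c=get_calibration("wrist");f=grab_frame("wrist"); cv2.imwrite("pics/w1raw.png",f[:,:,::-1]); np.save("w1.npy",f)
import pickle; pickle.dump(c,open("w1.pkl","wb"))
o=ortho("",0.046,.42,.72,-.22,.18,2000,f,c); cv2.imwrite("pics/w1.png",o[:,:,::-1])
```

```text
(no output)
```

View pics/w1.png

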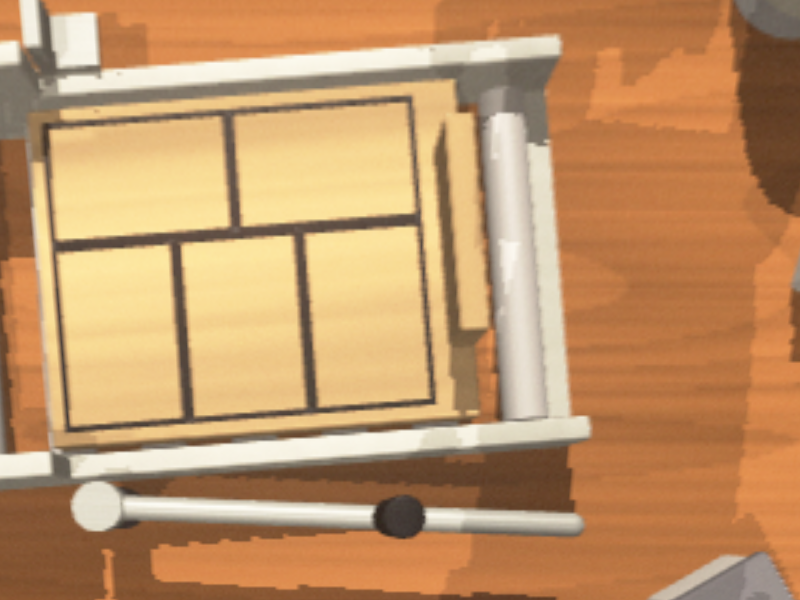

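The wrist view has the outline pattern corners at (45,125), (411,98), (68,431) and (435,403). That puts the slab centre at about (0.588, 0.060) with a yaw of about 4.3°. The latch knob is at (400,516) and its pivot at (97,507). Now over the boxes.

step_arm --rows '[{"dp": [1.14,-4.57,0],"spin": 0},{"dp": [1.14,-4.57,0],"spin": 0},{"dp": [1.14,-4.57,0],"spin": 0},{"dp": [1.14,-4.57,0],"spin": 0},{"dp": [1.14,-4.57,0],"spin": 0},{"dp": [1.14,-4.57,0],"spin": 0},{"dp": [1.14,-4.57,0],"spin": 0},{"dp": [0,0,0],"spin": 0}]'

```text
time_s: 3.7
ee_pos: [0.4592, -0.3012, 0.4001]
eef_rot: [[-1.0, 0.002, -0.001], [0.002, 1.0, -0.0], [0.001, -0.0, -1.0]]
ft_force: [-0.1, 0.4, -0.2]
grip_width: 0.999
finger_force: 0.0
```

step_arm --rows '[{"dp": [0,0,0],"spin": 0},{"dp": [0,0,0],"spin": 0}]'

```text
time_s: 3.95
ee_pos: [0.4602, -0.2985, 0.4008]
eef_rot: [[-1.0, -0.002, 0.001], [-0.002, 1.0, -0.0], [-0.001, -0.0, -1.0]]
ft_force: [-0.7, 0.0, -0.4]
grip_width: 1.0
finger_force: 0.0
```

```bash
cat >> h.py <<'E'
def lids(x0,x1,y0,y1,s,save=None):
    o=ortho("wrist",0.05,x0,x1,y0,y1,s)
    hsv=cv2.cvtColor(o,cv2.COLOR_RGB2HSV)
    m=((hsv[...,1]<70)&(hsv[...,2]>35)).astype(np.uint8)*255
    m=cv2.morphologyEx(m,cv2.MORPH_OPEN,np.ones((7,7)))
    if save: cv2.imwrite(save,np.hstack([o[:,:,::-1]]))
    for k in cv2.findContours(m,0,2)[0]:
        a=cv2.contourArea(k)/s/s*1e4
        if a>15:
            r=cv2.minAreaRect(k);p=cv2.boxPoints(r);e=p[1]-p[0],p[2]-p[1]
            l=max(e,key=np.linalg.norm); ang=np.degrees(np.arctan2(-l[0],-l[1]))%180
            print("xy",round(x1-r[0][1]/s,4),round(y1-r[0][0]/s,4),"size",np.round(np.array(r[1])/s*1000,0),"long axis deg",round(ang,1),"cm2",round(a,1))
E
python3 - <<'E'
from h import *
print(env.get_obs()["ee_pos"])
lids(.29,.69,-.5,-.12,1500,"pics/w2.png")
E
```

```text
[ 0.46023356 -0.29854315  0.40082431]
xy 0.3555 -0.3247 size [56. 87.] long axis deg 148.7 cm2 47.1
xy 0.3937 -0.2003 size [87. 58.] long axis deg 29.6 cm2 48.7
xy 0.4785 -0.4152 size [87. 64.] long axis deg 24.3 cm2 53.1
xy 0.6104 -0.2721 size [60. 99.] long axis deg 162.5 cm2 55.6
```

View pics/w2.png

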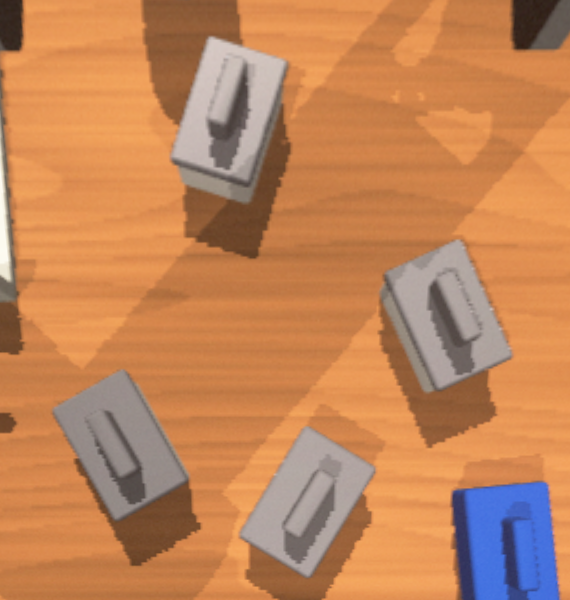

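The wrist view confirms the four lids. Their centres in the picture are about (230,111), (449,315), (120,445) and (308,502). I'll take the rightmost one first, for place b.

step_arm --rows '[{"dp": [-0.66,-4.02,0],"spin": 0},{"dp": [-0.66,-4.02,0],"spin": 0},{"dp": [-0.66,-4.02,0],"spin": 0},{"dp": [0,0,1.7],"spin": 0.171},{"dp": [0,0,1.7],"spin": 0.171},{"dp": [0,0,1.7],"spin": 0.171},{"dp": [0,0,1.7],"spin": 0.171},{"dp": [0,0,1.7],"spin": 0.171}]' --fingers 5

```text
time_s: 5.0
ee_pos: [0.4802, -0.4196, 0.315]
eef_rot: [[-0.653, 0.757, 0.0], [0.757, 0.653, -0.0], [-0.0, -0.0, -1.0]]
ft_force: [-0.1, 0.3, -0.6]
grip_width: 0.586
finger_force: 0.0
```

step_arm --rows '[{"dp": [0,0,1.7],"spin": 0.171},{"dp": [0,0,1.7],"spin": 0.171},{"dp": [0,0,1.7],"spin": 0.171},{"dp": [0,0,1.7],"spin": 0.171},{"dp": [0,0,1.7],"spin": 0.171},{"dp": [0,0,1.7],"spin": 0.171},{"dp": [0,0,1.7],"spin": 0.171},{"dp": [0,0,1.7],"spin": 0.171}]'

```text
time_s: 6.0
ee_pos: [0.4802, -0.4196, 0.179]
eef_rot: [[0.61, 0.792, 0.0], [0.792, -0.61, -0.0], [-0.0, 0.0, -1.0]]
ft_force: [-0.5, -0.2, 0.2]
grip_width: 0.585
finger_force: 0.0
```

step_arm --rows '[{"dp": [0,0,1.7],"spin": 0.171},{"dp": [0,0,1.7],"spin": 0.171},{"dp": [0,0,1.7],"spin": 0.171},{"dp": [0,0,0],"spin": 0},{"dp": [0,0,0],"spin": 0},{"dp": [0,0,0],"spin": 0}]'

```text
time_s: 6.75
ee_pos: [0.48, -0.4206, 0.1293]
eef_rot: [[0.918, 0.397, 0.001], [0.397, -0.918, -0.001], [0.0, 0.001, -1.0]]
ft_force: [-0.1, 0.8, 0.5]
grip_width: 0.589
finger_force: 0.0
```

Run:
```python
from h import *
o=env.get_obs();print(o["ee_pos"],o["joints"])
mv(.480,-.4192,.054,-66.9,o=o)
lids(.36,.6,-.52,-.32,2000,"pics/w3.png")
```

```text
[ 0.4800431  -0.42060225  0.12932413] [-8.40077960e-01  3.30408036e-01  1.42405059e+00 -8.25784114e-05
  1.38576729e+00  3.22321962e-01]
th -66.6 spin 0.005 = 1 x 0.005; dp [ 0.05 -0.13  7.53] = 2 x [ 0.03 -0.07  3.77]; j6 after ~0.32
xy 0.3945 -0.3453 size [68. 50.] long axis deg 0.0 cm2 28.3
xy 0.3957 -0.3905 size [70. 47.] long axis deg 0.0 cm2 16.5
xy 0.4834 -0.4183 size [91. 56.] long axis deg 24.2 cm2 49.2
```

step_arm --rows '[{"dp": [0.15,-0.1,2.5],"spin": 0},{"dp": [0,0,2.5],"spin": 0},{"dp": [0,0,2.5],"spin": 0},{"dp": [0,0,0],"spin": 0}]'

```text
time_s: 7.3
ee_pos: [0.4801, -0.4184, 0.0521]
eef_rot: [[0.918, 0.396, -0.002], [0.396, -0.918, 0.002], [-0.001, -0.003, -1.0]]
ft_force: [-0.4, 0.6, 0.2]
grip_width: 0.58
finger_force: 0.0
```

step_arm --rows '[{"dp": [0,0,0],"spin": 0},{"dp": [0,0,0],"spin": 0},{"dp": [0,0,0],"spin": 0},{"dp": [0,0,0],"spin": 0},{"dp": [0,0,0],"spin": 0},{"dp": [0,0,0],"spin": 0}]' --fingers 0

```text
time_s: 8.05
ee_pos: [0.4812, -0.4195, 0.0549]
eef_rot: [[0.919, 0.395, 0.001], [0.395, -0.919, -0.002], [0.001, 0.002, -1.0]]
ft_force: [-0.1, 0.2, 7.4]
grip_width: 0.147
finger_force: 60.7
```

step_arm --rows '[{"dp": [0,0,-3],"spin": 0},{"dp": [0,0,-5],"spin": 0},{"dp": [0,0,-5],"spin": 0},{"dp": [0,0,-5],"spin": 0},{"dp": [0,0,0],"spin": 0},{"dp": [0,0,0],"spin": 0}]'

```text
time_s: 8.8
ee_pos: [0.4805, -0.4188, 0.2329]
eef_rot: [[0.919, 0.395, -0.0], [0.395, -0.919, 0.0], [-0.0, -0.0, -1.0]]
ft_force: [-0.2, -0.2, -3.9]
grip_width: 0.146
finger_force: 59.5
```

Run:
```python
from h import *
c=get_calibration("wrist"); o=env.get_obs()
f=grab_frame("wrist")
cv2.imwrite("pics/w4.png",f[:,:,::-1])
print(o["joints"])
mv(.6309,.1099,.234,4.3,o=o)
```

```text
[-8.37641220e-01  2.81090758e-01  1.27687081e+00 -9.65444051e-05
  1.58403851e+00  3.27275210e-01]
th -66.7 spin -1.240 = 7 x -0.177; dp [51.6  18.96 -0.11] = 11 x [ 4.69  1.72 -0.01]; j6 after ~0.33
```

View pics/w4.png

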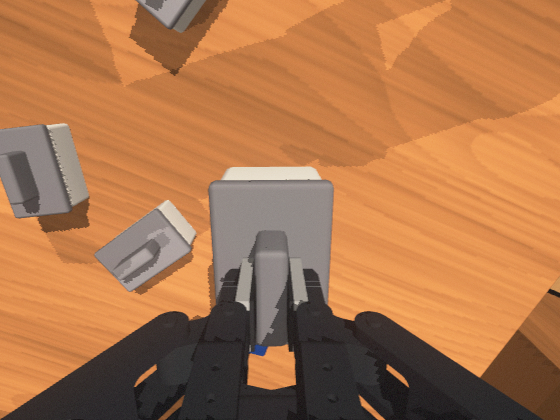

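The box is held upright; its front lid edge is at row ~182 and its side edges at columns 210 and 333. Now the grip offset and the carry.

step_arm --rows '[{"dp": [0,0,0],"spin": -0.155},{"dp": [0,0,0],"spin": -0.155},{"dp": [0,0,0],"spin": -0.155},{"dp": [0,0,0],"spin": -0.155},{"dp": [0,0,0],"spin": -0.155},{"dp": [0,0,0],"spin": -0.155},{"dp": [0,0,0],"spin": -0.155},{"dp": [0,0,0],"spin": -0.155}]'

```text
time_s: 9.85
ee_pos: [0.4804, -0.4187, 0.2317]
eef_rot: [[-0.08, 0.997, -0.002], [0.997, 0.08, 0.002], [0.002, -0.002, -1.0]]
ft_force: [0.6, 0.2, -1.8]
grip_width: 0.149
finger_force: 59.3
```

step_arm --rows '[{"dp": [4.3,1.58,-0.2],"spin": 0},{"dp": [4.3,1.58,0],"spin": 0},{"dp": [4.3,1.58,0],"spin": 0},{"dp": [4.3,1.58,0],"spin": 0},{"dp": [4.3,1.58,0],"spin": 0},{"dp": [4.3,1.58,0],"spin": 0},{"dp": [4.3,1.58,0],"spin": 0},{"dp": [4.3,1.58,0],"spin": 0}]'

```text
time_s: 10.85
ee_pos: [0.5807, -0.0649, 0.2339]
eef_rot: [[-0.075, 0.997, -0.002], [0.997, 0.075, 0.0], [0.001, -0.002, -1.0]]
ft_force: [0.4, -0.2, -2.5]
grip_width: 0.149
finger_force: 59.3
```

step_arm --rows '[{"dp": [4.3,1.58,0],"spin": 0},{"dp": [4.3,1.58,0],"spin": 0},{"dp": [4.3,1.58,0],"spin": 0},{"dp": [4.3,1.58,0],"spin": 0},{"dp": [0,0,0],"spin": 0},{"dp": [0,0,0],"spin": 0},{"dp": [0,0,0],"spin": 0}]'

```text
time_s: 11.72
ee_pos: [0.6309, 0.1088, 0.2349]
eef_rot: [[-0.074, 0.997, -0.001], [0.997, 0.074, -0.0], [-0.0, -0.001, -1.0]]
ft_force: [-0.3, -0.1, -2.1]
grip_width: 0.146
finger_force: 64.3
```

```bash
cat >> h.py <<'E'
def tp(c,px,zt,o):
    "pixels -> tool x,y (mm) on plane zt below TCP(+)"
    w=ray(c,px,o["ee_pos"][2]-zt); d=np.c_[w,np.full(len(w),o["ee_pos"][2]-zt)]-o["ee_pos"]
    return np.round(d@o["eef_rot"]*1000,1)
E
python3 - <<'E'
from h import *
c=get_calibration("wrist"); o=env.get_obs(); f=grab_frame("wrist")
cv2.imwrite("pics/w5.png",f[:,:,::-1])
print("front edge",tp(c,[[215,183],[271,183],[328,183]],.0049,o))
mv(.6309,.1099,.234,4.3,o=o)
E
```

```text
front edge [[ 43.3 -24.2   4.9]
 [ 43.3   0.5   4.9]
 [ 43.3  25.7   4.9]]
th 4.2 spin -0.001 = 1 x -0.001; dp [0.11 0.01 0.09] = 1 x [0.11 0.01 0.09]; j6 after ~-0.02
```

View pics/w5.png

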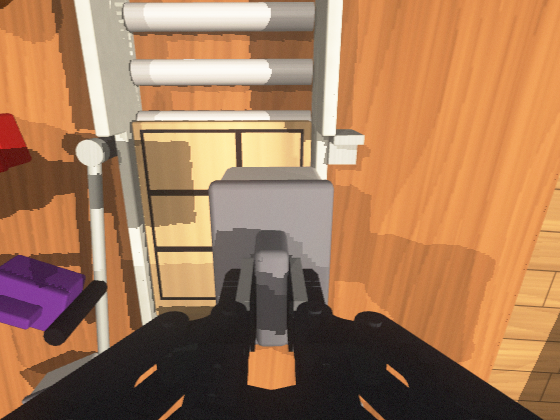

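Box is square to the slab, with the outline top corners at (141,130) and (302,130). I'll check the slab pose, then lower it.

Run:
```python
from h import *
c=get_calibration("wrist"); o=env.get_obs()
w=ray(c,[[141,130],[302,130],[237,130]],.046); print(np.round(w,4))
t=np.radians(4.3);R=np.array([[np.cos(t),-np.sin(t)],[np.sin(t),np.cos(t)]])
print(np.round((w-[.588,.06])@R*1000,1))
```

```text
[[0.5053 0.1467]
 [0.6571 0.1579]
 [0.5958 0.1534]]
[[-76.   92.7]
 [ 76.2  92.5]
 [ 14.8  92.6]]
```

step_arm --rows '[{"dp": [0.1,0,4],"spin": 0},{"dp": [0,0,4],"spin": 0},{"dp": [0,0,2],"spin": 0},{"dp": [0,0,1],"spin": 0},{"dp": [0,0,0],"spin": 0},{"dp": [0,0,0],"spin": 0}]'

```text
time_s: 12.52
ee_pos: [0.6315, 0.1106, 0.1265]
eef_rot: [[-0.075, 0.997, 0.002], [0.997, 0.075, -0.0], [-0.0, 0.002, -1.0]]
ft_force: [-0.3, -0.6, -1.2]
grip_width: 0.143
finger_force: 64.2
```

step_arm --rows '[{"dp": [0,0,1],"spin": 0},{"dp": [0,0,0.8],"spin": 0},{"dp": [0,0,0.5],"spin": 0},{"dp": [0,0,0.1],"spin": 0},{"dp": [0,0,0],"spin": 0},{"dp": [0,0,0],"spin": 0}]'

```text
time_s: 13.28
ee_pos: [0.6311, 0.1107, 0.1014]
eef_rot: [[-0.075, 0.997, 0.0], [0.997, 0.075, -0.0], [-0.0, 0.0, -1.0]]
ft_force: [0.1, -0.1, -1.8]
grip_width: 0.145
finger_force: 64.4
```

step_arm --rows '[{"dp": [0,0,0],"spin": 0},{"dp": [0,0,0],"spin": 0},{"dp": [0,0,0],"spin": 0},{"dp": [0,0,0],"spin": 0}]' --fingers 3.2

```text
time_s: 13.78
ee_pos: [0.631, 0.1108, 0.1013]
eef_rot: [[-0.075, 0.997, 0.0], [0.997, 0.075, -0.0], [-0.0, 0.0, -1.0]]
ft_force: [-0.2, 0.8, -0.2]
grip_width: 0.376
finger_force: 0.0
```

step_arm --rows '[{"dp": [0,0,-2],"spin": 0},{"dp": [0,0,-5],"spin": 0},{"dp": [0,0,-5],"spin": 0},{"dp": [0,0,-5],"spin": 0},{"dp": [0,0,0],"spin": 0}]'

```text
time_s: 14.4
ee_pos: [0.632, 0.1108, 0.2773]
eef_rot: [[-0.075, 0.997, 0.008], [0.997, 0.075, 0.0], [-0.0, 0.008, -1.0]]
ft_force: [0.8, -0.4, -0.6]
grip_width: 0.373
finger_force: 0.0
```

Run:
```python
from h import *
lids(.56,.7,0.04,0.2,2500,"pics/w6.png")
mv(.46,-.26,.36,119.6);mv(.46,-.26,.36,-60.4)
```

```text
xy 0.6319 0.1007 size [ 66. 103.] long axis deg 94.0 cm2 65.2
xy 0.6616 0.139 size [116. 182.] long axis deg 133.7 cm2 41.1
th 4.3 spin -2.012 = 12 x -0.168; dp [ 33.22 -23.78  -8.56] = 9 x [ 3.69 -2.64 -0.95]; j6 after ~-0.02
th 4.3 spin 1.129 = 7 x 0.161; dp [-33.22  23.78  -8.56] = 9 x [-3.69  2.64 -0.95]; j6 after ~-0.02
```

Run:
```python
from h import *
mv(.3937,-.2003,.28,-60.4)
```

```text
th 4.3 spin 1.129 = 7 x 0.161; dp [-36.04  15.31  -0.56] = 8 x [-4.5   1.91 -0.07]; j6 after ~-0.02
```

step_arm --rows '[{"dp": [0,0,0],"spin": 0.161},{"dp": [0,0,0],"spin": 0.161},{"dp": [0,0,0],"spin": 0.161},{"dp": [0,0,0],"spin": 0.161},{"dp": [0,0,0],"spin": 0.161},{"dp": [0,0,0],"spin": 0.161},{"dp": [0,0,0],"spin": 0.163}]' --fingers 5

```text
time_s: 15.32
ee_pos: [0.6306, 0.1107, 0.2707]
eef_rot: [[0.872, 0.489, -0.001], [0.489, -0.872, -0.0], [-0.001, -0.0, -1.0]]
ft_force: [-0.6, 0.5, 0.9]
grip_width: 0.586
finger_force: 0.0
```

step_arm --rows '[{"dp": [-4.5,1.91,0],"spin": 0},{"dp": [-4.5,1.91,0],"spin": 0},{"dp": [-4.5,1.91,0],"spin": 0},{"dp": [-4.5,1.91,0],"spin": 0},{"dp": [-4.5,1.91,0],"spin": 0},{"dp": [-4.5,1.91,0],"spin": 0},{"dp": [-4.5,1.91,0],"spin": 0},{"dp": [-4.5,1.91,0],"spin": 0}]'

```text
time_s: 16.32
ee_pos: [0.3921, -0.2007, 0.271]
eef_rot: [[0.869, 0.494, -0.001], [0.494, -0.869, 0.0], [-0.0, -0.001, -1.0]]
ft_force: [0.7, -0.3, 0.1]
grip_width: 0.581
finger_force: 0.0
```

step_arm --rows '[{"dp": [0,0,0],"spin": 0},{"dp": [0,0,0],"spin": 0}]'

```text
time_s: 16.58
ee_pos: [0.3935, -0.1997, 0.2711]
eef_rot: [[0.87, 0.494, -0.0], [0.494, -0.87, 0.0], [-0.0, -0.001, -1.0]]
ft_force: [0.3, 0.1, -0.2]
grip_width: 0.585
finger_force: 0.0
```

Run:
```python
from h import *
lids(.28,.5,-.42,-.12,2000,"pics/w7.png")
mv(.3937,-.2003,.13,-60.4)
```

```text
xy 0.3362 -0.3565 size [165.  87.] long axis deg 58.5 cm2 83.9
xy 0.395 -0.198 size [89. 56.] long axis deg 29.6 cm2 48.4
th -60.4 spin 0.001 = 1 x 0.001; dp [-0.05  0.08 14.11] = 3 x [-0.02  0.03  4.7 ]; j6 after ~0.41
```

step_arm --rows '[{"dp": [0.05,0.05,5],"spin": 0},{"dp": [0,0,5],"spin": 0},{"dp": [0,0,5],"spin": 0},{"dp": [0,0,3.5],"spin": 0},{"dp": [0,0,2],"spin": 0},{"dp": [0,0,1],"spin": 0},{"dp": [0,0,0],"spin": 0}]'

```text
time_s: 17.5
ee_pos: [0.3944, -0.1996, 0.0562]
eef_rot: [[0.869, 0.495, -0.001], [0.495, -0.869, 0.0], [-0.0, -0.001, -1.0]]
ft_force: [-0.5, -0.4, 0.2]
grip_width: 0.584
finger_force: 0.0
```

step_arm --rows '[{"dp": [0,0,0],"spin": 0},{"dp": [0,0,0],"spin": 0},{"dp": [0,0,0],"spin": 0},{"dp": [0,0,0],"spin": 0},{"dp": [0,0,0],"spin": 0},{"dp": [0,0,0],"spin": 0}]' --fingers 0

```text
time_s: 18.25
ee_pos: [0.3944, -0.2003, 0.0569]
eef_rot: [[0.869, 0.494, 0.001], [0.494, -0.869, -0.0], [0.0, 0.001, -1.0]]
ft_force: [-0.4, 2.5, 6.2]
grip_width: 0.145
finger_force: 63.4
```

step_arm --rows '[{"dp": [0,0,-3],"spin": 0},{"dp": [0,0,-5],"spin": 0},{"dp": [0,0,-5],"spin": 0},{"dp": [0,0,-5],"spin": 0},{"dp": [0,0,0],"spin": 0},{"dp": [0,0,0],"spin": 0}]'

```text
time_s: 19.0
ee_pos: [0.3939, -0.2, 0.2354]
eef_rot: [[0.869, 0.494, -0.001], [0.494, -0.869, 0.0], [-0.0, -0.001, -1.0]]
ft_force: [0.0, -0.8, -2.8]
grip_width: 0.147
finger_force: 62.3
```

Run:
```python
from h import *
mv(.6379,.0172,.237,4.3)
```

```text
th -60.4 spin -1.129 = 7 x -0.161; dp [19.83 25.96 -0.16] = 7 x [ 2.83  3.71 -0.02]; j6 after ~0.41
```

step_arm --rows '[{"dp": [0,0,0],"spin": -0.161},{"dp": [0,0,0],"spin": -0.161},{"dp": [0,0,0],"spin": -0.161},{"dp": [0,0,0],"spin": -0.161},{"dp": [0,0,0],"spin": -0.161},{"dp": [0,0,0],"spin": -0.161},{"dp": [0,0,0],"spin": -0.163}]'

```text
time_s: 19.88
ee_pos: [0.3937, -0.1998, 0.2345]
eef_rot: [[-0.08, 0.997, -0.002], [0.997, 0.08, 0.002], [0.002, -0.002, -1.0]]
ft_force: [-0.4, -0.1, -1.9]
grip_width: 0.15
finger_force: 62.1
```

step_arm --rows '[{"dp": [2.83,3.71,0],"spin": 0},{"dp": [2.83,3.71,0],"spin": 0},{"dp": [2.83,3.71,0],"spin": 0},{"dp": [2.83,3.71,0],"spin": 0},{"dp": [2.83,3.71,0],"spin": 0},{"dp": [2.83,3.71,0],"spin": 0},{"dp": [2.83,3.71,0],"spin": 0}]'

```text
time_s: 20.75
ee_pos: [0.6389, 0.018, 0.2341]
eef_rot: [[-0.075, 0.997, -0.003], [0.997, 0.075, 0.0], [0.0, -0.003, -1.0]]
ft_force: [0.3, -1.1, -2.4]
grip_width: 0.148
finger_force: 62.2
```

step_arm --rows '[{"dp": [0,0,0],"spin": 0},{"dp": [0,0,0],"spin": 0},{"dp": [0,0,0],"spin": 0}]'

```text
time_s: 21.12
ee_pos: [0.6377, 0.0161, 0.236]
eef_rot: [[-0.074, 0.997, -0.001], [0.997, 0.074, -0.0], [-0.0, -0.001, -1.0]]
ft_force: [-0.0, -1.0, -2.8]
grip_width: 0.148
finger_force: 62.1
```

Run:
```python
from h import *
c=get_calibration("wrist"); o=env.get_obs(); f=grab_frame("wrist")
cv2.imwrite("pics/w8.png",f[:,:,::-1])
mv(.6379,.0172,.237,4.3,o=o)
g=cv2.cvtColor(f,cv2.COLOR_RGB2GRAY).astype(int)
print("col 245 rows 160-200:",g[160:200,245]);
```

```text
th 4.2 spin -0.001 = 1 x -0.001; dp [ 0.11  0.03 -0.1 ] = 1 x [ 0.11  0.03 -0.1 ]; j6 after ~-0.17
col 245 rows 160-200: [237 237 237 237 237 237 203 149 147 147 150 148 150 149 148 153 154 155
 151  97  94 104 121 138 155 159 162 167 171 173 174 176 176 177 173 174
 173 174 174 174]
```

View pics/w8.png

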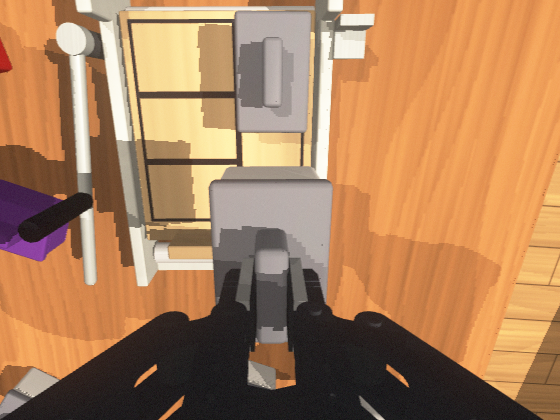

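Box is held square over a; box b sits in its outline with lid corners (236,12), (307,13), (306,131), (238,131).

```bash
cat >> h.py <<'E'
def slabmm(w,c0=(.588,.06),deg=4.3):
    t=np.radians(deg);R=np.array([[np.cos(t),-np.sin(t)],[np.sin(t),np.cos(t)]])
    return np.round((np.atleast_2d(w)-c0)@R*1000,1)
E
python3 - <<'E'
from h import *
c=get_calibration("wrist"); o=env.get_obs()
L=slabmm(ray(c,[[236,12],[307,13],[306,131],[238,131]],.096)); print(L,L.mean(0))
print(slabmm(ray(c,[[130,20],[152,220],[138,95]],.046)))
print(tp(c,[[271,181]],.0065,o))
E
```

```text
[[21.5 89.1]
 [73.2 88.4]
 [75.1  3.8]
 [20.2  3.9]] [47.5 46.3]
[[-74.7  92.7]
 [-76.1 -91.7]
 [-75.4  31.1]]
[[43.8  0.5  6.5]]
```

step_arm --rows '[{"dp": [0.1,0,4],"spin": 0},{"dp": [0,0,4],"spin": 0},{"dp": [0,0,2],"spin": 0},{"dp": [0,0,1],"spin": 0},{"dp": [0,0,0],"spin": 0},{"dp": [0,0,0],"spin": 0}]'

```text
time_s: 21.92
ee_pos: [0.6386, 0.0177, 0.1275]
eef_rot: [[-0.075, 0.997, 0.002], [0.997, 0.075, -0.0], [-0.0, 0.002, -1.0]]
ft_force: [1.2, -0.1, -1.2]
grip_width: 0.139
finger_force: 62.1
```

step_arm --rows '[{"dp": [0,0,1],"spin": 0},{"dp": [0,0,0.8],"spin": 0},{"dp": [0,0,0.5],"spin": 0},{"dp": [0,0,0.1],"spin": 0},{"dp": [0,0,0],"spin": 0},{"dp": [0,0,0],"spin": 0}]'

```text
time_s: 22.68
ee_pos: [0.6381, 0.0178, 0.1029]
eef_rot: [[-0.075, 0.997, 0.0], [0.997, 0.075, -0.0], [-0.0, -0.0, -1.0]]
ft_force: [-6.0, -1.0, 7.2]
grip_width: 0.146
finger_force: 63.4
```

step_arm --rows '[{"dp": [0,0,0],"spin": 0},{"dp": [0,0,0],"spin": 0},{"dp": [0,0,0],"spin": 0},{"dp": [0,0,0],"spin": 0}]' --fingers 3.2

```text
time_s: 23.18
ee_pos: [0.6383, 0.0178, 0.1023]
eef_rot: [[-0.075, 0.997, 0.0], [0.997, 0.075, -0.0], [-0.0, -0.0, -1.0]]
ft_force: [0.4, 1.0, -0.1]
grip_width: 0.375
finger_force: 0.0
```

step_arm --rows '[{"dp": [0,0,-2],"spin": 0},{"dp": [0,0,-5],"spin": 0},{"dp": [0,0,-5],"spin": 0},{"dp": [0,0,-5],"spin": 0},{"dp": [0,0,-5],"spin": 0},{"dp": [0,0,0],"spin": 0}]'

```text
time_s: 23.92
ee_pos: [0.6388, 0.0178, 0.3284]
eef_rot: [[-0.075, 0.997, 0.008], [0.997, 0.075, -0.001], [-0.001, 0.008, -1.0]]
ft_force: [-0.1, 0.3, -0.8]
grip_width: 0.372
finger_force: 0.0
```

Run:
```python
from h import *
mv(.3555,-.3247,.32,58.7)
```

```text
th 4.3 spin -0.949 = 6 x -0.158; dp [  6.41 -43.99   0.84] = 9 x [ 0.71 -4.89  0.09]; j6 after ~-0.17
```

step_arm --rows '[{"dp": [0,0,0],"spin": -0.158},{"dp": [0,0,0],"spin": -0.158},{"dp": [0,0,0],"spin": -0.158},{"dp": [0,0,0],"spin": -0.158},{"dp": [0,0,0],"spin": -0.158},{"dp": [0,0,0],"spin": -0.159}]' --fingers 5

```text
time_s: 24.68
ee_pos: [0.638, 0.0179, 0.3229]
eef_rot: [[-0.857, 0.515, 0.0], [0.515, 0.857, -0.0], [-0.0, -0.0, -1.0]]
ft_force: [-0.2, -0.5, 0.4]
grip_width: 0.585
finger_force: 0.0
```

step_arm --rows '[{"dp": [0.71,-4.89,0],"spin": 0},{"dp": [0.71,-4.89,0],"spin": 0},{"dp": [0.71,-4.89,0],"spin": 0},{"dp": [0.71,-4.89,0],"spin": 0},{"dp": [0.71,-4.89,0],"spin": 0},{"dp": [0.71,-4.89,0],"spin": 0},{"dp": [0.71,-4.89,0],"spin": 0},{"dp": [0.71,-4.89,0],"spin": 0}]'

```text
time_s: 25.68
ee_pos: [0.3849, -0.2876, 0.323]
eef_rot: [[-0.854, 0.52, 0.0], [0.52, 0.854, -0.001], [-0.001, -0.0, -1.0]]
ft_force: [1.5, -0.0, 0.4]
grip_width: 0.588
finger_force: 0.0
```

step_arm --rows '[{"dp": [0.71,-4.89,0],"spin": 0},{"dp": [0,0,0],"spin": 0},{"dp": [0,0,0],"spin": 0},{"dp": [0,0,0],"spin": 0}]'

```text
time_s: 26.18
ee_pos: [0.3554, -0.3241, 0.3226]
eef_rot: [[-0.855, 0.519, 0.0], [0.519, 0.855, -0.0], [-0.0, 0.0, -1.0]]
ft_force: [0.1, 0.1, -0.0]
grip_width: 0.585
finger_force: 0.0
```

Run:
```python
from h import *
lids(.27,.67,-.45,-.15,1500,"pics/w9.png")
mv(.3555,-.3247,.056,58.7)
```

```text
xy 0.3542 -0.3242 size [56. 88.] long axis deg 148.8 cm2 47.6
xy 0.5941 -0.2879 size [110. 134.] long axis deg 165.7 cm2 88.6
th 58.8 spin 0.001 = 1 x 0.001; dp [-0.04 -0.05 26.65] = 6 x [-0.01 -0.01  4.44]; j6 after ~-1.93
```

step_arm --rows '[{"dp": [0.05,0,5],"spin": 0},{"dp": [0,0,5],"spin": 0},{"dp": [0,0,5],"spin": 0},{"dp": [0,0,5],"spin": 0},{"dp": [0,0,3.5],"spin": 0},{"dp": [0,0,2],"spin": 0},{"dp": [0,0,1.1],"spin": 0},{"dp": [0,0,0],"spin": 0}]'

```text
time_s: 27.22
ee_pos: [0.3546, -0.3242, 0.0562]
eef_rot: [[-0.855, 0.519, -0.0], [0.519, 0.855, 0.0], [0.001, 0.0, -1.0]]
ft_force: [-0.8, -0.3, 1.0]
grip_width: 0.586
finger_force: 0.0
```

step_arm --rows '[{"dp": [0,0,0],"spin": 0},{"dp": [0,0,0],"spin": 0},{"dp": [0,0,0],"spin": 0},{"dp": [0,0,0],"spin": 0},{"dp": [0,0,0],"spin": 0},{"dp": [0,0,0],"spin": 0}]' --fingers 0

```text
time_s: 27.98
ee_pos: [0.3547, -0.3251, 0.0573]
eef_rot: [[-0.854, 0.52, 0.001], [0.52, 0.854, -0.001], [-0.002, -0.001, -1.0]]
ft_force: [-1.3, 0.2, 7.5]
grip_width: 0.147
finger_force: 59.7
```

step_arm --rows '[{"dp": [0,0,-3],"spin": 0},{"dp": [0,0,-5],"spin": 0},{"dp": [0,0,-5],"spin": 0},{"dp": [0,0,-5],"spin": 0},{"dp": [0,0,0],"spin": 0},{"dp": [0,0,0],"spin": 0}]'

```text
time_s: 28.72
ee_pos: [0.3542, -0.3243, 0.2355]
eef_rot: [[-0.854, 0.52, -0.001], [0.52, 0.854, 0.001], [0.001, 0.0, -1.0]]
ft_force: [-0.0, 0.3, -4.5]
grip_width: 0.149
finger_force: 59.4
```

Run:
```python
from h import *
mv(.5524,.1195,.237,94.3)
```

```text
th 58.7 spin -0.622 = 4 x -0.155; dp [-23.09  42.77  -0.15] = 10 x [-2.31  4.28 -0.02]; j6 after ~-1.93
```

step_arm --rows '[{"dp": [0,0,0],"spin": -0.155},{"dp": [0,0,0],"spin": -0.155},{"dp": [0,0,0],"spin": -0.155},{"dp": [0,0,0],"spin": -0.157},{"dp": [-2.31,4.28,0],"spin": 0},{"dp": [-2.31,4.28,0],"spin": 0},{"dp": [-2.31,4.28,0],"spin": 0},{"dp": [-2.31,4.28,0],"spin": 0}]'

```text
time_s: 29.72
ee_pos: [0.4336, -0.1452, 0.2347]
eef_rot: [[-0.997, -0.075, -0.002], [-0.075, 0.997, 0.001], [0.002, 0.001, -1.0]]
ft_force: [0.8, 0.9, -1.9]
grip_width: 0.148
finger_force: 59.5
```

step_arm --rows '[{"dp": [-2.31,4.28,0],"spin": 0},{"dp": [-2.31,4.28,0],"spin": 0},{"dp": [-2.31,4.28,0],"spin": 0},{"dp": [-2.31,4.28,0],"spin": 0},{"dp": [-2.31,4.28,0],"spin": 0},{"dp": [-2.31,4.28,0],"spin": 0},{"dp": [0,0,0],"spin": 0},{"dp": [0,0,0],"spin": 0}]'

```text
time_s: 30.72
ee_pos: [0.5521, 0.1194, 0.2348]
eef_rot: [[-0.997, -0.076, -0.003], [-0.076, 0.997, -0.001], [0.003, -0.0, -1.0]]
ft_force: [0.3, -0.9, -2.0]
grip_width: 0.148
finger_force: 59.6
```

step_arm --rows '[{"dp": [0,0,0],"spin": 0}]'

```text
time_s: 30.85
ee_pos: [0.5523, 0.1187, 0.2358]
eef_rot: [[-0.997, -0.074, -0.001], [-0.074, 0.997, -0.0], [0.001, -0.0, -1.0]]
ft_force: [-0.1, 0.3, -2.7]
grip_width: 0.146
finger_force: 59.6
```

Run:
```python
from h import *
import pickle
c=get_calibration("wrist"); o=env.get_obs(); f=grab_frame("wrist"); pickle.dump((c,o),open("w10.pkl","wb"))
cv2.imwrite("pics/w10.png",f[:,:,::-1])
mv(.5524,.1195,.237,94.3,o=o)
```

```text
th 94.3 spin -0.001 = 1 x -0.001; dp [-0.02  0.08 -0.12] = 1 x [-0.02  0.08 -0.12]; j6 after ~-1.57
```

View pics/w10.png

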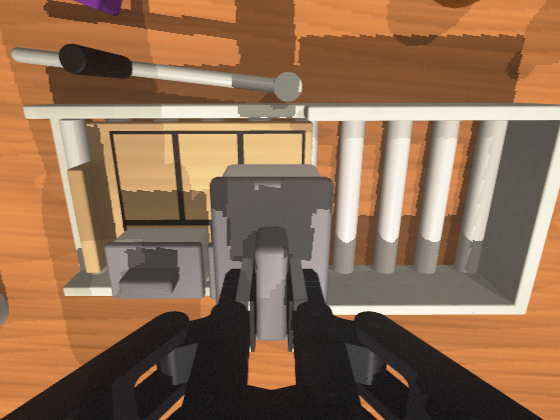

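Box is held square over e. Outline corners (110,132) and (303,132); its robot-side lid edge is at row ~179. Box a is in place, at (158,270).

Run:
```python
from h import *
import pickle
c,o=pickle.load(open("w10.pkl","rb"))
print(slabmm(ray(c,[[110,132],[303,132],[124,222]],.046)))
print(slabmm(ray(c,[[108,243],[208,243]],.096)))
print(tp(c,[[271,179]],.0065,o))
```

```text
[[-75.8 -91.6]
 [-75.7  91.7]
 [ 15.6 -90.7]]
[[ 16.6 -84.9]
 [ 16.6   4.7]]
[[43.9  0.2  6.5]]
```

step_arm --rows '[{"dp": [0,0.05,4],"spin": 0},{"dp": [0,0,4],"spin": 0},{"dp": [0,0,2],"spin": 0},{"dp": [0,0,1],"spin": 0},{"dp": [0,0,0],"spin": 0},{"dp": [0,0,0],"spin": 0}]'

```text
time_s: 31.65
ee_pos: [0.553, 0.1199, 0.1274]
eef_rot: [[-0.997, -0.075, 0.001], [-0.075, 0.997, -0.0], [-0.001, -0.0, -1.0]]
ft_force: [0.4, -0.3, -2.5]
grip_width: 0.148
finger_force: 59.6
```

step_arm --rows '[{"dp": [0,0,1],"spin": 0},{"dp": [0,0,0.8],"spin": 0},{"dp": [0,0,0.5],"spin": 0},{"dp": [0,0,0.1],"spin": 0},{"dp": [0,0,0],"spin": 0},{"dp": [0,0,0],"spin": 0}]'

```text
time_s: 32.4
ee_pos: [0.5525, 0.1201, 0.1032]
eef_rot: [[-0.997, -0.075, 0.0], [-0.075, 0.997, -0.0], [-0.0, -0.0, -1.0]]
ft_force: [-7.7, -1.5, 12.8]
grip_width: 0.144
finger_force: 61.8
```

step_arm --rows '[{"dp": [0,0,0],"spin": 0},{"dp": [0,0,0],"spin": 0},{"dp": [0,0,0],"spin": 0},{"dp": [0,0,0],"spin": 0}]' --fingers 3.2

```text
time_s: 32.9
ee_pos: [0.5526, 0.12, 0.1022]
eef_rot: [[-0.997, -0.075, -0.0], [-0.075, 0.997, -0.0], [0.0, -0.0, -1.0]]
ft_force: [-0.7, 0.1, -0.5]
grip_width: 0.372
finger_force: 0.0
```

step_arm --rows '[{"dp": [0,0,-2],"spin": 0},{"dp": [0,0,-5],"spin": 0},{"dp": [0,0,-5],"spin": 0},{"dp": [0,0,-5],"spin": 0},{"dp": [0,0,-5],"spin": 0},{"dp": [2,-4,-3],"spin": 0},{"dp": [2,-4,0],"spin": 0},{"dp": [2,-4,0],"spin": 0}]'

```text
time_s: 33.9
ee_pos: [0.5012, -0.0052, 0.3526]
eef_rot: [[-0.997, -0.076, 0.001], [-0.076, 0.997, -0.0], [-0.001, -0.0, -1.0]]
ft_force: [-0.0, -0.0, 0.3]
grip_width: 0.375
finger_force: 0.0
```

step_arm --rows '[{"dp": [0,0,0],"spin": 0},{"dp": [0,0,0],"spin": 0}]'

```text
time_s: 34.15
ee_pos: [0.5019, -0.0039, 0.3524]
eef_rot: [[-0.997, -0.075, 0.0], [-0.075, 0.997, 0.0], [-0.0, 0.0, -1.0]]
ft_force: [0.0, 0.2, -0.1]
grip_width: 0.377
finger_force: 0.0
```

Run:
```python
from h import *
import pickle
c=get_calibration("wrist"); o=env.get_obs(); f=grab_frame("wrist"); pickle.dump((c,o),open("w11.pkl","wb"))
im=ortho("",.096,.46,.72,-.12,.22,2300,f,c); cv2.imwrite("pics/w11.png",im[:,:,::-1])
cv2.imwrite("pics/w11raw.png",f[:,:,::-1])
mv(.6157,-.2735,.32,73.1,o=o)
```

```text
th 94.3 spin 0.370 = 3 x 0.123; dp [-18.72 -22.49   3.24] = 6 x [-3.12 -3.75  0.54]; j6 after ~-1.81
```

View pics/w11.png

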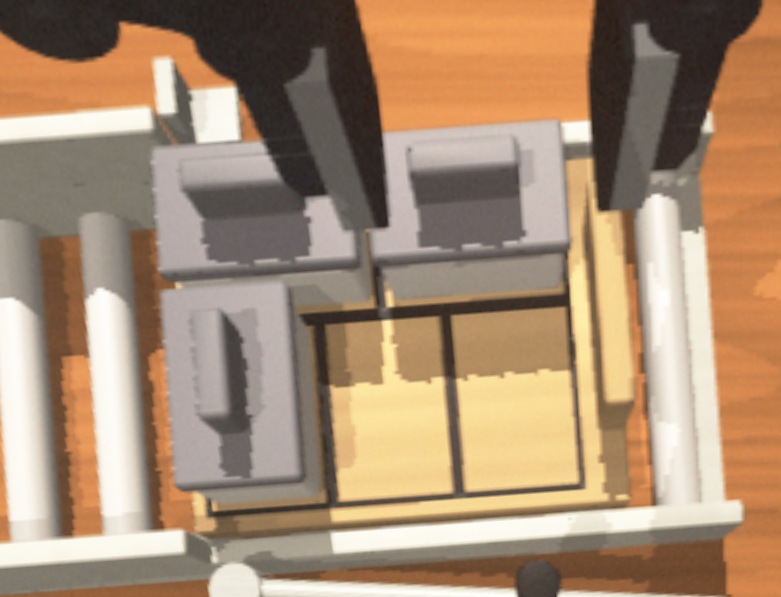

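Run:
```python
from h import *
P=lambda a:slabmm([[.72-v/2300,.22-u/2300] for u,v in a])
print("a near",P([[373,265],[568,249]])); print("a far right",P([[561,122]]))
print("b near",P([[160,278],[358,266]]),"far l",P([[153,148]]))
e=P([[162,292],[290,282],[303,481],[177,489]]);print("e",e,e.mean(0))
import pickle; c,o=pickle.load(open("w11.pkl","rb"))
# slab corner lines, re-cast onto the slab top plane
px=proj(c,[[.72-v/2300,.22-u/2300,.096] for u,v in [(583,485),(318,318),(568,300),(445,310),(460,493),(335,502)]])
print("slab pts",slabmm(ray(c,px,.046)))
```

```text
a near [[ 16.6  -3.4]
 [ 17.2 -88.5]]
a far right [[ 72.4 -89.6]]
b near [[17.9 89.3]
 [16.6  3.1]] far l [[74.5 88.1]]
e [[ 11.7  88.9]
 [ 11.9  33.1]
 [-74.8  34. ]
 [-74.2  88.9]] [-31.35   61.225]
slab pts [[-74.9 -91.1]
 [ 16.3  32.1]
 [ 15.9 -90.6]
 [ 15.6 -30.2]
 [-74.3 -30.8]
 [-74.1  30.5]]
```

Boxes a, b and e are all within 1.5 mm of their outlines. Now the last box near the drum.

step_arm --rows '[{"dp": [0,0,0],"spin": 0.123},{"dp": [0,0,0],"spin": 0.123},{"dp": [0,0,0],"spin": 0.124},{"dp": [-3.12,-3.75,0.5],"spin": 0},{"dp": [-3.12,-3.75,0.5],"spin": 0},{"dp": [-3.12,-3.75,0.5],"spin": 0},{"dp": [-3.12,-3.75,0.5],"spin": 0},{"dp": [-3.12,-3.75,0.5],"spin": 0}]' --fingers 5

```text
time_s: 35.2
ee_pos: [0.5978, -0.2293, 0.3267]
eef_rot: [[-0.957, 0.289, -0.0], [0.289, 0.957, 0.0], [0.0, 0.0, -1.0]]
ft_force: [0.3, 0.3, 0.8]
grip_width: 0.585
finger_force: 0.0
```

step_arm --rows '[{"dp": [-3.12,-3.75,0.5],"spin": 0},{"dp": [0,0,0],"spin": 0},{"dp": [0,0,0],"spin": 0},{"dp": [0,0,0],"spin": 0}]'

```text
time_s: 35.7
ee_pos: [0.6157, -0.2725, 0.3229]
eef_rot: [[-0.957, 0.289, 0.001], [0.289, 0.957, -0.0], [-0.001, -0.0, -1.0]]
ft_force: [0.2, 0.2, 0.4]
grip_width: 0.58
finger_force: 0.0
```

Run:
```python
from h import *
print("drum top", ray(get_calibration("top"),[[359,151]],.13))
o=env.get_obs()
lids(.5,.75,-.4,-.15,2000,"pics/w12.png")
mv(.6157,-.2735,.057,73.1,o=o)
```

```text
drum top [[ 0.75083466 -0.23482035]]
xy 0.6165 -0.2718 size [56. 89.] long axis deg 162.8 cm2 48.3
xy 0.727 -0.2367 size [46. 66.] long axis deg 90.0 cm2 24.7
th 73.2 spin 0.002 = 1 x 0.002; dp [-0.03 -0.1  26.59] = 6 x [-0.   -0.02  4.43]; j6 after ~-1.81
```

View pics/w12.png

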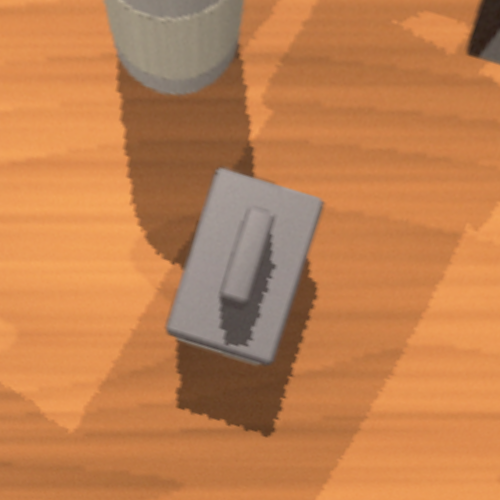

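The box is undisturbed with its lid centre at (245,266); the drum is clear of it.

step_arm --rows '[{"dp": [-0.1,0,5],"spin": 0},{"dp": [0,0,5],"spin": 0},{"dp": [0,0,5],"spin": 0},{"dp": [0,0,5],"spin": 0},{"dp": [0,0,3.5],"spin": 0},{"dp": [0,0,2],"spin": 0},{"dp": [0,0,1.1],"spin": 0},{"dp": [0,0,0],"spin": 0}]'

```text
time_s: 36.75
ee_pos: [0.6167, -0.2741, 0.0568]
eef_rot: [[-0.957, 0.29, 0.0], [0.29, 0.957, -0.0], [-0.0, -0.0, -1.0]]
ft_force: [-0.2, 0.5, 0.2]
grip_width: 0.588
finger_force: 0.0
```

step_arm --rows '[{"dp": [0,0,0],"spin": 0},{"dp": [0,0,0],"spin": 0},{"dp": [0,0,0],"spin": 0},{"dp": [0,0,0],"spin": 0},{"dp": [0,0,0],"spin": 0},{"dp": [0,0,0],"spin": 0}]' --fingers 0

```text
time_s: 37.5
ee_pos: [0.6169, -0.2742, 0.0572]
eef_rot: [[-0.957, 0.29, 0.001], [0.29, 0.957, -0.001], [-0.001, -0.0, -1.0]]
ft_force: [0.7, 1.1, 6.0]
grip_width: 0.147
finger_force: 63.2
```

step_arm --rows '[{"dp": [0,0,-3],"spin": 0},{"dp": [0,0,-5],"spin": 0},{"dp": [0,0,-5],"spin": 0},{"dp": [0,0,-5],"spin": 0},{"dp": [0,0,0],"spin": 0},{"dp": [0,0,0],"spin": 0}]'

```text
time_s: 38.25
ee_pos: [0.6162, -0.274, 0.2353]
eef_rot: [[-0.957, 0.291, -0.001], [0.291, 0.957, 0.0], [0.001, 0.0, -1.0]]
ft_force: [-0.3, 0.3, -3.2]
grip_width: 0.152
finger_force: 62.1
```

Run:
```python
from h import *
mv(.5617,-.0041,.237,94.3)
```

```text
th 73.1 spin -0.370 = 3 x -0.123; dp [ 3.41 27.32 -0.17] = 6 x [ 0.57  4.55 -0.03]; j6 after ~-1.81
```

step_arm --rows '[{"dp": [0,0,0],"spin": -0.123},{"dp": [0,0,0],"spin": -0.123},{"dp": [0,0,0],"spin": -0.124},{"dp": [0.57,4.55,0],"spin": 0},{"dp": [0.57,4.55,0],"spin": 0},{"dp": [0.57,4.55,0],"spin": 0},{"dp": [0.57,4.55,0],"spin": 0},{"dp": [0.57,4.55,0],"spin": 0}]'

```text
time_s: 39.25
ee_pos: [0.5699, -0.0479, 0.2344]
eef_rot: [[-0.997, -0.075, -0.003], [-0.075, 0.997, 0.001], [0.003, 0.001, -1.0]]
ft_force: [1.4, -0.1, -2.6]
grip_width: 0.146
finger_force: 61.9
```

step_arm --rows '[{"dp": [0.57,4.55,0],"spin": 0},{"dp": [0,0,0],"spin": 0},{"dp": [0,0,0],"spin": 0},{"dp": [0,0,0],"spin": 0}]'

```text
time_s: 39.75
ee_pos: [0.5618, -0.0052, 0.2355]
eef_rot: [[-0.997, -0.074, -0.001], [-0.074, 0.997, -0.0], [0.001, -0.0, -1.0]]
ft_force: [-0.2, -0.0, -2.4]
grip_width: 0.146
finger_force: 61.9
```

Run:
```python
from h import *
import pickle
c=get_calibration("wrist"); o=env.get_obs(); f=grab_frame("wrist"); pickle.dump((c,o),open("w13.pkl","wb"))
cv2.imwrite("pics/w13.png",f[:,:,::-1])
g=cv2.cvtColor(f,cv2.COLOR_RGB2GRAY).astype(int)
print(g[160:200,245],g[160:200,300]); print("front if row 180",tp(c,[[271,180]],.0067,o))
mv(.5617,-.0041,.237,94.3,o=o)
```

```text
[210 210 212 170 127 126 127 125 127 125 127 126 127 127 129 124  73  73
  69  74  75  79  80  80  77  78  78  77  79  76  76  76  74  76  79  79
  76  76  78  77] [214 214 216 213 146 145 146 147 146 147 148 149 146 148 150 149  95  74
  74  76  80  80  78  77  79  80  81  81  79  84  78  77  81  80  80  77
  76  81  77  82]
front if row 180 [[43.4  0.1  6.8]]
th 94.3 spin -0.001 = 1 x -0.001; dp [ 0.    0.12 -0.15] = 1 x [ 0.    0.12 -0.15]; j6 after ~-1.79
```

View pics/w13.png

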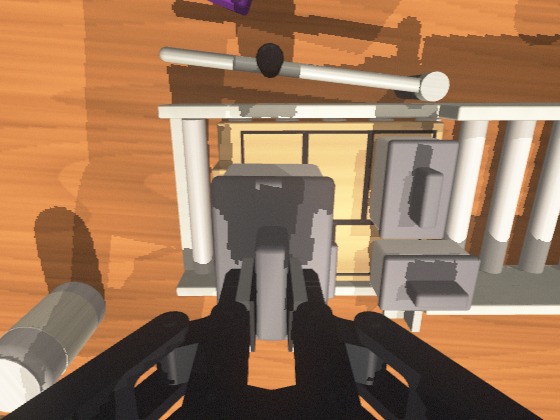

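The gap between the two lids at rows 240–300 suggests box a was knocked about 3 cm toward the push bar. I'll back off with the held box and look from the top camera.

step_arm --rows '[{"dp": [2,-5,-1],"spin": 0},{"dp": [2,-5,-1],"spin": 0},{"dp": [2,-5,0],"spin": 0},{"dp": [2,-5,0],"spin": 0},{"dp": [0,0,0],"spin": 0},{"dp": [0,0,0],"spin": 0},{"dp": [0,0,0],"spin": 0}]'

```text
time_s: 40.67
ee_pos: [0.4974, -0.2092, 0.2563]
eef_rot: [[-0.997, -0.076, -0.0], [-0.076, 0.997, 0.0], [0.0, 0.0, -1.0]]
ft_force: [-0.6, 0.6, -2.6]
grip_width: 0.152
finger_force: 62.0
```

Run:
```python
from h import *
import pickle
c,o=pickle.load(open("w13.pkl","rb"))
print("slab",slabmm(ray(c,[[242,132],[306,132],[437,132]],.046)), "a right edge",slabmm(ray(c,[[336,245],[333,298]],.096)))
c=get_calibration("top"); f=grab_frame("top"); pickle.dump(c,open("t14.pkl","wb"))
o=ortho("",.096,.46,.74,-.2,.2,2000,f,c); cv2.imwrite("pics/t14.png",o[:,:,::-1])
```

```text
slab [[-75.6 -90.5]
 [-75.5 -29.8]
 [-75.4  94.5]] a right edge [[18.7 -4.7]
 [73.7 -4.3]]
```

View pics/t14.png

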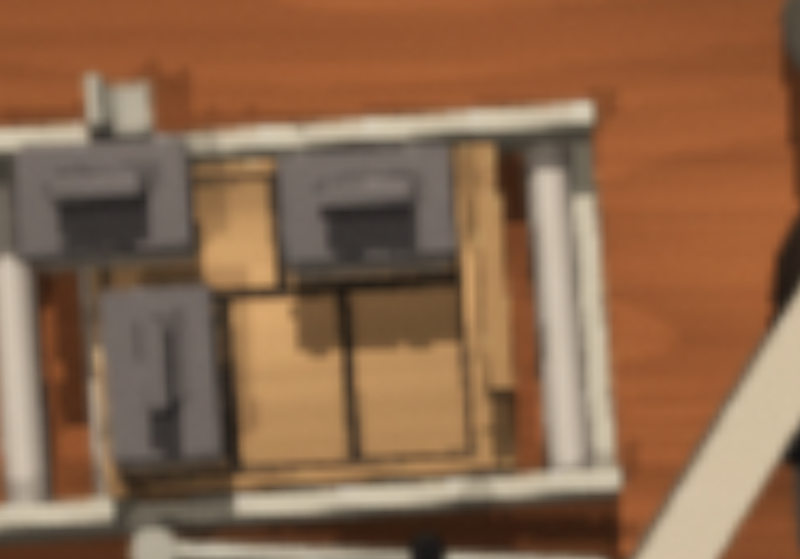

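The top view shows that box b (lid about (103,203)) is the one knocked, about 4 cm toward the bay. It overhangs the slab's front edge but is still flat, and a and e are fine. I'll lay the held box on c first, then mend b.

step_arm --rows '[{"dp": [-2,5,0],"spin": 0},{"dp": [-2,5,0],"spin": 0},{"dp": [-2,5,0],"spin": 0},{"dp": [-2,5,0],"spin": 0},{"dp": [0,0.05,0],"spin": 0},{"dp": [0,0,0],"spin": 0},{"dp": [0,0,0],"spin": 0}]'

```text
time_s: 41.6
ee_pos: [0.5616, -0.0046, 0.2563]
eef_rot: [[-0.997, -0.074, -0.0], [-0.074, 0.997, -0.0], [0.0, -0.0, -1.0]]
ft_force: [0.8, 0.1, -1.6]
grip_width: 0.147
finger_force: 62.0
```

Run:
```python
from h import *
mv(.5617,-.0041,.128,94.3)
```

```text
th 94.3 spin -0.001 = 1 x -0.001; dp [-1.000e-02  5.000e-02  1.283e+01] = 3 x [-0.    0.02  4.28]; j6 after ~-1.79
```

step_arm --rows '[{"dp": [0,0,5],"spin": 0},{"dp": [0,0,5],"spin": 0},{"dp": [0,0,2.8],"spin": 0},{"dp": [0,0,1],"spin": 0},{"dp": [0,0,0.8],"spin": 0},{"dp": [0,0,0.5],"spin": 0},{"dp": [0,0,0.1],"spin": 0},{"dp": [0,0,0],"spin": 0}]'

```text
time_s: 42.6
ee_pos: [0.562, -0.004, 0.1048]
eef_rot: [[-0.997, -0.075, 0.001], [-0.075, 0.997, -0.0], [-0.001, -0.0, -1.0]]
ft_force: [0.4, 1.1, -2.0]
grip_width: 0.148
finger_force: 61.9
```

step_arm --rows '[{"dp": [0,0,0],"spin": 0},{"dp": [0,0,0],"spin": 0},{"dp": [0,0,0],"spin": 0},{"dp": [0,0,0],"spin": 0}]' --fingers 3.2

```text
time_s: 43.1
ee_pos: [0.5618, -0.004, 0.1044]
eef_rot: [[-0.997, -0.075, 0.0], [-0.075, 0.997, -0.0], [-0.0, -0.0, -1.0]]
ft_force: [0.4, -0.5, 0.1]
grip_width: 0.373
finger_force: 0.0
```

step_arm --rows '[{"dp": [0,0,-2],"spin": 0},{"dp": [0,0,-5],"spin": 0},{"dp": [0,0,-5],"spin": 0},{"dp": [0,0,-5],"spin": 0},{"dp": [0,0,-5],"spin": 0},{"dp": [0,0,0],"spin": 0}]'

```text
time_s: 43.85
ee_pos: [0.5626, -0.004, 0.3284]
eef_rot: [[-0.997, -0.075, 0.006], [-0.075, 0.997, -0.001], [-0.006, -0.001, -1.0]]
ft_force: [0.2, 0.3, -1.1]
grip_width: 0.375
finger_force: 0.0
```

Run:
```python
from h import *
print("b lid", [(.74-v/2000,.2-u/2000) for u,v in [(103,202)]])
mv(.634,.145,.33,4.3)
```

```text
b lid [(0.639, 0.14850000000000002)]
th 94.3 spin 1.571 = 9 x 0.175; dp [14.32  8.24 -0.16] = 4 x [ 3.58  2.06 -0.04]; j6 after ~-1.79
```

step_arm --rows '[{"dp": [0,0,0],"spin": 0.175},{"dp": [0,0,0],"spin": 0.175},{"dp": [0,0,0],"spin": 0.175},{"dp": [0,0,0],"spin": 0.175},{"dp": [0,0,0],"spin": 0.175},{"dp": [0,0,0],"spin": 0.175},{"dp": [0,0,0],"spin": 0.175},{"dp": [0,0,0],"spin": 0.175}]' --fingers 5

```text
time_s: 44.85
ee_pos: [0.5617, -0.0039, 0.3235]
eef_rot: [[-0.238, 0.971, -0.001], [0.971, 0.238, 0.0], [0.0, -0.001, -1.0]]
ft_force: [0.2, -0.2, -0.2]
grip_width: 0.585
finger_force: 0.0
```

step_arm --rows '[{"dp": [0,0,0],"spin": 0.171},{"dp": [3.58,2.06,0],"spin": 0},{"dp": [3.58,2.06,0],"spin": 0},{"dp": [3.58,2.06,0],"spin": 0},{"dp": [3.58,2.06,0],"spin": 0},{"dp": [0,0,0],"spin": 0},{"dp": [0,0,0],"spin": 0},{"dp": [0,0,0],"spin": 0}]'

```text
time_s: 45.85
ee_pos: [0.633, 0.1443, 0.3243]
eef_rot: [[-0.074, 0.997, 0.0], [0.997, 0.074, -0.0], [-0.0, -0.0, -1.0]]
ft_force: [0.2, 0.9, 0.3]
grip_width: 0.588
finger_force: 0.0
```

Run:
```python
from h import *
import pickle
c=get_calibration("wrist"); o=env.get_obs(); f=grab_frame("wrist"); pickle.dump((c,o),open("w15.pkl","wb"))
im=ortho("",.096,.46,.72,-.1,.24,2300,f,c); cv2.imwrite("pics/w15.png",im[:,:,::-1])
mv(.634,.145,.33,4.3,o=o)
```

```text
th 4.3 spin -0.001 = 1 x -0.001; dp [ 0.07  0.1  -0.57] = 1 x [ 0.07  0.1  -0.57]; j6 after ~0.03
```

View pics/w15.png

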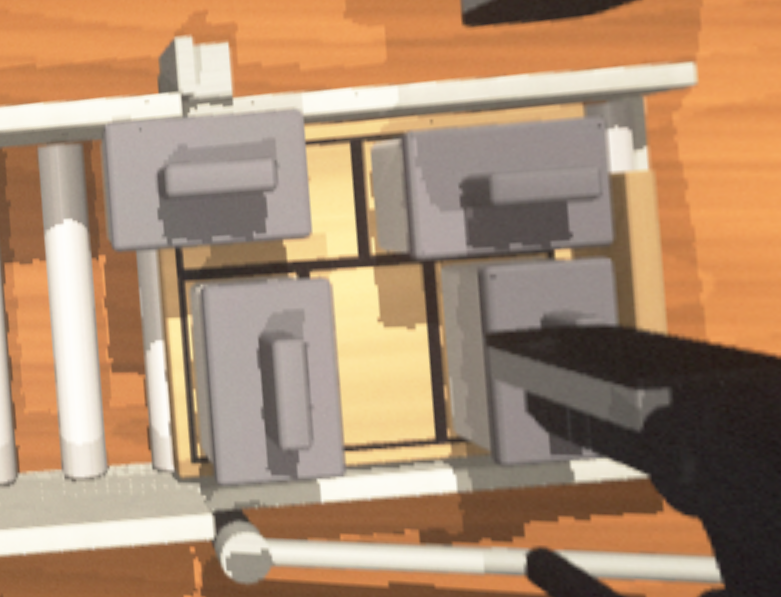

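View: box b's lid corners are (107,123), (302,110), (311,236), (115,248), so it is still square but about 13 mm over and 38 mm along. The other three are in place. I'll regrasp b.

step_arm --rows '[{"dp": [0.3,0.93,4],"spin": 0},{"dp": [0,0,5],"spin": 0},{"dp": [0,0,5],"spin": 0},{"dp": [0,0,4],"spin": 0},{"dp": [0,0,2.5],"spin": 0},{"dp": [0,0,1.5],"spin": 0},{"dp": [0,0,0],"spin": 0},{"dp": [0,0,0],"spin": 0}]'

```text
time_s: 46.9
ee_pos: [0.6428, 0.1486, 0.1057]
eef_rot: [[-0.075, 0.997, 0.002], [0.997, 0.075, 0.0], [-0.0, 0.002, -1.0]]
ft_force: [-1.0, -0.0, 0.4]
grip_width: 0.587
finger_force: 0.0
```

step_arm --rows '[{"dp": [0,0,0],"spin": 0},{"dp": [0,0,0],"spin": 0},{"dp": [0,0,0],"spin": 0},{"dp": [0,0,0],"spin": 0},{"dp": [0,0,0],"spin": 0},{"dp": [0,0,0],"spin": 0}]' --fingers 0

```text
time_s: 47.65
ee_pos: [0.6418, 0.1488, 0.1049]
eef_rot: [[-0.075, 0.997, -0.001], [0.997, 0.075, -0.0], [-0.0, -0.001, -1.0]]
ft_force: [-6.2, -0.3, 6.5]
grip_width: 0.15
finger_force: 60.3
```

step_arm --rows '[{"dp": [0,0,-3],"spin": 0},{"dp": [0,0,-5],"spin": 0},{"dp": [0,0,-3],"spin": 0},{"dp": [0,0,0],"spin": 0},{"dp": [0,0,0],"spin": 0},{"dp": [0,0,0],"spin": 0}]'

```text
time_s: 48.4
ee_pos: [0.6418, 0.1487, 0.2126]
eef_rot: [[-0.075, 0.997, -0.002], [0.997, 0.075, -0.0], [-0.0, -0.002, -1.0]]
ft_force: [0.4, -0.7, -2.5]
grip_width: 0.144
finger_force: 59.4
```

Run:
```python
from h import *
c=get_calibration("wrist"); o=env.get_obs(); f=grab_frame("wrist"); cv2.imwrite("pics/w16.png",f[:,:,::-1])
g=cv2.cvtColor(f,cv2.COLOR_RGB2GRAY).astype(int); print(g[150:200:1,240]);
print(g[200,195:225],g[200,320:345]); print(tp(c,[[271,181]],.007,o))
mv(.6309,.1099,.214,4.3,o=o)
```

```text
[104 104 128 171 196 211 222 234 236 240 247 249 250 234 137 136 136 137
 140 139 138 138 140 142 142 122  78  89 103 122 140 148 149 151 159 164
 160 162 161 164 162 162 161 161 164 158 161 160 160 161]
[ 98  97  98  97  98  96  98  98  97  99  95  97  95  97  88  95 107 119
 135 146 158 160 159 158 161 163 162 163 162 159] [167 165 167 166 165 167 165 167 166 163 159 169 200 201 202 199 195 200
 203 197 196 200 195 185 156]
[[43.6  0.5  7. ]]
th 4.3 spin -0.000 = 1 x -0.000; dp [-3.79 -1.38 -0.14] = 1 x [-3.79 -1.38 -0.14]; j6 after ~0.04
```

step_arm --rows '[{"dp": [-3.9,-1.38,0],"spin": 0},{"dp": [0,0,0],"spin": 0},{"dp": [0,0,4],"spin": 0},{"dp": [0,0,3],"spin": 0},{"dp": [0,0,1.5],"spin": 0},{"dp": [0,0,0],"spin": 0},{"dp": [0,0,0],"spin": 0}]'

```text
time_s: 49.32
ee_pos: [0.632, 0.109, 0.1306]
eef_rot: [[-0.075, 0.997, 0.002], [0.997, 0.075, 0.0], [-0.0, 0.002, -1.0]]
ft_force: [-0.1, -0.4, -1.6]
grip_width: 0.146
finger_force: 59.2
```

Run:
```python
from h import *
mv(.6309,.1090,.1045,4.3)
```

```text
th 4.3 spin 0.000 = 1 x 0.000; dp [ 0.01 -0.11  2.61] = 1 x [ 0.01 -0.11  2.61]; j6 after ~-0.02
```

Lower, release, rise, and go out to where the layer can be measured.

step_arm --rows '[{"dp": [0,-0.05,1],"spin": 0},{"dp": [0,0,0.8],"spin": 0},{"dp": [0,0,0.6],"spin": 0},{"dp": [0,0,0.2],"spin": 0},{"dp": [0,0,0],"spin": 0},{"dp": [0,0,0],"spin": 0}]'

```text
time_s: 50.08
ee_pos: [0.631, 0.1087, 0.1049]
eef_rot: [[-0.075, 0.997, 0.001], [0.997, 0.075, -0.0], [-0.0, 0.001, -1.0]]
ft_force: [-10.2, -2.0, 19.2]
grip_width: 0.148
finger_force: 62.3
```

step_arm --rows '[{"dp": [0,0,0],"spin": 0},{"dp": [0,0,0],"spin": 0},{"dp": [0,0,0],"spin": 0},{"dp": [0,0,0],"spin": 0}]' --fingers 3.2

```text
time_s: 50.58
ee_pos: [0.631, 0.1087, 0.1031]
eef_rot: [[-0.075, 0.997, -0.0], [0.997, 0.075, -0.0], [-0.0, -0.0, -1.0]]
ft_force: [-0.3, -0.5, -0.4]
grip_width: 0.379
finger_force: 0.0
```

step_arm --rows '[{"dp": [0,0,-2],"spin": 0},{"dp": [0,0,-5],"spin": 0},{"dp": [0,0,-5],"spin": 0},{"dp": [0,0,-5],"spin": 0},{"dp": [0,0,-5],"spin": 0},{"dp": [0,0,0],"spin": 0},{"dp": [0,0,0],"spin": 0}]'

```text
time_s: 51.45
ee_pos: [0.6308, 0.1088, 0.3239]
eef_rot: [[-0.075, 0.997, 0.0], [0.997, 0.075, -0.0], [-0.0, 0.0, -1.0]]
ft_force: [0.3, 1.4, 1.0]
grip_width: 0.376
finger_force: 0.0
```

Run:
```python
from h import *
mv(.600,-.18,.33,4.3)
```

```text
th 4.3 spin -0.000 = 1 x -0.000; dp [-28.56  -5.23  -0.61] = 6 x [-4.76 -0.87 -0.1 ]; j6 after ~-0.02
```

step_arm --rows '[{"dp": [-4,-0.5,-4],"spin": 0},{"dp": [-4,-0.5,-4],"spin": 0},{"dp": [-4,-0.5,-4],"spin": 0},{"dp": [-4,-0.5,-4],"spin": 0},{"dp": [-0.6,-0.3,-4],"spin": 0},{"dp": [0,0,0],"spin": 0},{"dp": [0,0,0],"spin": 0},{"dp": [0,0,0],"spin": 0}]'

```text
time_s: 52.45
ee_pos: [0.6205, -0.0581, 0.522]
eef_rot: [[-0.075, 0.997, -0.002], [0.997, 0.075, 0.0], [0.001, -0.002, -1.0]]
ft_force: [0.7, 0.4, 0.4]
grip_width: 0.371
finger_force: 0.0
```

Run:
```python
from h import *
c=get_calibration("wrist"); o=env.get_obs(); print(o["ee_pos"]); f=grab_frame("wrist"); cv2.imwrite("pics/w17.png",f[:,:,::-1])
t=np.radians(4.3);ex=np.array([np.cos(t),np.sin(t)]);ey=np.array([-np.sin(t),np.cos(t)])
# slab-frame rectified view at lid height, 1 px/mm: col = slab y (100..-130), row = slab x (95..-95)
w=lambda x,y: np.r_[np.array([.588,.06])+x*ex+y*ey,.096]
src=np.float32(proj(c,[w(.1,.12),w(.1,-.12),w(-.1,-.12),w(-.1,.12)]))
im=cv2.warpPerspective(f,cv2.getPerspectiveTransform(src,np.float32([[0,0],[240,0],[240,200],[0,200]])),(240,200))
cv2.imwrite("pics/w17o.png",im[:,:,::-1])
h=cv2.cvtColor(im,cv2.COLOR_RGB2HSV)
m=((h[...,1]<45)&(h[...,2]>60)&(h[...,2]<200)).astype(np.uint8)
m=cv2.morphologyEx(cv2.morphologyEx(m,cv2.MORPH_CLOSE,np.ones((3,3))),cv2.MORPH_OPEN,np.ones((5,5)))
for r in range(0,200,5): print("%4d "%(100-r)+"".join("#" if v else "." for v in m[r,::2]))
```

```text
[ 0.62053528 -0.05811195  0.52195986]
 100 ....................####................................................................................................
  95 ....................#####......##.......................................................................................
  90 ................#######.................................................................................................
  85 ................#######.................................................................................................
  80 ........................................................................................................................
  75 ........................................................................................................................
  70 ................###########################################..############################################...............
  65 ................#########################################################################################...............
  60 ................#################################
[... 3277 characters left out ...]
...........................############################...............
 -75 ........................................................................................................................
 -80 ................###############################..............................###########################................
 -85 ................###############################...............................##########################................
 -90 ................###.....##############..................................................................................
 -95 ........................................................................................................................
```

All four boxes are square on their outlines: a/b gap at y≈0, e from 31 to 88, c from −89 to −32 mm. Next I'll bring the fingers down behind the push bar.

step_arm --rows '[{"dp": [-3,-2.35,0],"spin": 0},{"dp": [0,0,5],"spin": 0},{"dp": [0,0,5],"spin": 0},{"dp": [0,0,5],"spin": 0},{"dp": [0,0,5],"spin": 0},{"dp": [0,0,5],"spin": 0},{"dp": [0,0,5],"spin": 0},{"dp": [0,0,4],"spin": 0}]' --fingers 4

```text
time_s: 53.5
ee_pos: [0.5982, -0.0895, 0.1807]
eef_rot: [[-0.075, 0.997, -0.002], [0.997, 0.075, 0.0], [0.001, -0.002, -1.0]]
ft_force: [0.1, 0.1, -0.3]
grip_width: 0.467
finger_force: 0.0
```

step_arm --rows '[{"dp": [0,0,4],"spin": 0},{"dp": [0,0,4],"spin": 0},{"dp": [0,0,2],"spin": 0},{"dp": [0,0,1],"spin": 0},{"dp": [0,0,1],"spin": 0},{"dp": [0,0,0],"spin": 0},{"dp": [0,0,0],"spin": 0}]'

```text
time_s: 54.38
ee_pos: [0.5996, -0.0902, 0.064]
eef_rot: [[-0.075, 0.997, 0.001], [0.997, 0.075, -0.0], [-0.0, 0.001, -1.0]]
ft_force: [-0.1, -0.5, 0.7]
grip_width: 0.468
finger_force: 0.0
```

Run:
```python
from h import *
o=env.get_obs(); print(slabmm(o["ee_pos"][:2]))
mv(.5993,-.0896,.062,4.3)
# runner direction from latch/rails: rail edges in first wrist picture
import pickle
c=pickle.load(open("w1.pkl","rb"));f=np.load("w1.npy")
im=ortho("",.05,.42,.72,-.22,.18,2000,f,c);h=cv2.cvtColor(im,cv2.COLOR_RGB2HSV)
m=(h[...,1]<60)&(h[...,2]>150)
for us in (range(120,500,40),):
    near=[];far=[]
    for u in us:
        v=np.where(m[400:480,u])[0]+400; near.append((u,v.min(),v.max()))
        v=np.where(m[20:110,u])[0]+20; far.append((u,v.min(),v.max()))
    near=np.array(near);far=np.array(far)
    for n,a in(("near",near),("far",far)):
        for k in(1,2):
            p=np.polyfit(a[:,0],a[:,k],1); print(n,k,"deg",round(np.degrees(np.arctan(-p[0])),2),"x at y=0.06 (u=240)",.72-np.polyval(p,240)/2000)
```

```text
[[   0.3 -150.7]]
th 4.3 spin -0.000 = 1 x -0.000; dp [ 0.07 -0.02  0.2 ] = 1 x [ 0.07 -0.02  0.2 ]; j6 after ~-0.35
near 1 deg 4.43 x at y=0.06 (u=240) 0.49852727272727276
near 2 deg 4.42 x at y=0.06 (u=240) 0.4872818181818182
far 1 deg 4.29 x at y=0.06 (u=240) 0.688
far 2 deg 4.62 x at y=0.06 (u=240) 0.6772272727272727
```

step_arm --rows '[{"dp": [1,0,0],"spin": 0},{"dp": [0.8,0,0],"spin": 0},{"dp": [0.4,0,0],"spin": 0},{"dp": [0.3,0,0],"spin": 0},{"dp": [0.3,0,0],"spin": 0},{"dp": [0.5,0,0],"spin": 0},{"dp": [0.7,0,0],"spin": 0},{"dp": [0.9,0,0],"spin": 0}]'

```text
time_s: 55.38
ee_pos: [0.5956, -0.0409, 0.0634]
eef_rot: [[-0.075, 0.997, 0.0], [0.997, 0.075, -0.0], [-0.0, 0.0, -1.0]]
ft_force: [-1.0, -3.0, 2.7]
grip_width: 0.47
finger_force: 1.5
```

step_arm --rows '[{"dp": [1,0,0],"spin": 0},{"dp": [1,0,0],"spin": 0},{"dp": [1,0,0],"spin": 0},{"dp": [1,0,0],"spin": 0},{"dp": [1,0,0],"spin": 0},{"dp": [1,0,0],"spin": 0},{"dp": [1,0,0],"spin": 0},{"dp": [1,0,0],"spin": 0}]'

```text
time_s: 56.38
ee_pos: [0.5895, 0.0391, 0.0633]
eef_rot: [[-0.075, 0.997, -0.0], [0.997, 0.075, -0.0], [-0.0, -0.0, -1.0]]
ft_force: [-1.1, -3.7, 1.2]
grip_width: 0.47
finger_force: 1.8
```

step_arm --rows '[{"dp": [1,0,0],"spin": 0},{"dp": [1,0,0],"spin": 0},{"dp": [1,0,0],"spin": 0},{"dp": [1,0,0],"spin": 0},{"dp": [1,0,0],"spin": 0},{"dp": [1,0,0],"spin": 0},{"dp": [0.8,0,0],"spin": 0},{"dp": [0.6,0,0],"spin": 0}]'

```text
time_s: 57.38
ee_pos: [0.5841, 0.1128, 0.0633]
eef_rot: [[-0.075, 0.997, 0.0], [0.997, 0.075, -0.0], [-0.0, 0.0, -1.0]]
ft_force: [-0.9, -2.8, 0.6]
grip_width: 0.47
finger_force: 1.2
```

step_arm --rows '[{"dp": [0.4,0,0],"spin": 0},{"dp": [0.3,0,0],"spin": 0},{"dp": [0.3,0,0],"spin": 0},{"dp": [0.3,0,0],"spin": 0},{"dp": [0.3,0,0],"spin": 0}]'

```text
time_s: 58.0
ee_pos: [0.5829, 0.1283, 0.0633]
eef_rot: [[-0.075, 0.997, 0.0], [0.997, 0.075, -0.0], [-0.0, 0.0, -1.0]]
ft_force: [-0.9, -2.5, -0.9]
grip_width: 0.468
finger_force: 1.3
```

step_arm --rows '[{"dp": [0.2,0,0],"spin": 0},{"dp": [0.2,0,0],"spin": 0},{"dp": [0.2,0,0],"spin": 0}]'

```text
time_s: 58.38
ee_pos: [0.5824, 0.1343, 0.0633]
eef_rot: [[-0.075, 0.997, -0.0], [0.997, 0.075, -0.0], [-0.0, -0.0, -1.0]]
ft_force: [0.7, -2.9, -0.4]
grip_width: 0.47
finger_force: 1.2
```

step_arm --rows '[{"dp": [0.2,0,0],"spin": 0},{"dp": [0.2,0,0],"spin": 0},{"dp": [0,0,0],"spin": 0}]'

```text
time_s: 58.75
ee_pos: [0.5823, 0.1361, 0.0634]
eef_rot: [[-0.075, 0.997, 0.0], [0.997, 0.075, -0.004], [-0.004, -0.0, -1.0]]
ft_force: [-0.1, -21.9, 1.4]
grip_width: 0.464
finger_force: 11.0
```

The slab is home: 22 N of resistance and a travel of ~203 mm. I'll back off, rise, and move to where the wrist camera sees the knob.

step_arm --rows '[{"dp": [-0.5,0,0],"spin": 0},{"dp": [-2,0,0],"spin": 0},{"dp": [-2.5,0,0],"spin": 0},{"dp": [0,0,-5],"spin": 0},{"dp": [0,0,-5],"spin": 0},{"dp": [0,0,-5],"spin": 0},{"dp": [0,0,-5],"spin": 0},{"dp": [0,0,-5],"spin": 0}]' --fingers 0

```text
time_s: 59.75
ee_pos: [0.5857, 0.0875, 0.3151]
eef_rot: [[-0.075, 0.997, 0.0], [0.997, 0.075, 0.0], [0.0, 0.0, -1.0]]
ft_force: [0.8, 0.2, 0.4]
grip_width: 0.006
finger_force: 0.0
```

step_arm --rows '[{"dp": [-4,-3,-2],"spin": 0},{"dp": [-4,-3,-2],"spin": 0},{"dp": [-4,-3,-2],"spin": 0},{"dp": [-4,-3,-2],"spin": 0},{"dp": [0,0,0],"spin": 0},{"dp": [0,0,0],"spin": 0},{"dp": [0,0,0],"spin": 0}]'

```text
time_s: 60.62
ee_pos: [0.4785, -0.0797, 0.3926]
eef_rot: [[-0.076, 0.997, -0.001], [0.997, 0.076, 0.0], [0.001, -0.001, -1.0]]
ft_force: [-0.1, -0.2, 0.0]
grip_width: -0.001
finger_force: 0.0
```

Run:
```python
from h import *
c=get_calibration("wrist"); o=env.get_obs(); print(o["ee_pos"]); f=grab_frame("wrist"); cv2.imwrite("pics/w18.png",f[:,:,::-1])
print("expected knob top px",proj(c,[[.4615,-.0131,.144],[.4615,-.0131,.07]]))
m=(f.max(2)<55).astype(np.uint8)
for k in cv2.findContours(m,0,2)[0]:
    if cv2.contourArea(k)>80: print(cv2.boundingRect(k),cv2.contourArea(k),cv2.minAreaRect(k))
t=get_calibration("top"); ft=grab_frame("top"); cv2.imwrite("pics/t18.png",ft[:,:,::-1])
tt=np.radians(4.4);ex=np.array([np.cos(tt),np.sin(tt)]);ey=np.array([-np.sin(tt),np.cos(tt)])
C0=np.array([.5893,.043])+.22*ey; print("home slab centre",C0)
w=lambda x,y: np.r_[C0+x*ex+y*ey,.096]
src=np.float32(proj(t,[w(.1,.12),w(.1,-.12),w(-.1,-.12),w(-.1,.12)]))
im=cv2.warpPerspective(ft,cv2.getPerspectiveTransform(src,np.float32([[0,0],[240,0],[240,200],[0,200]])),(240,200))
h=cv2.cvtColor(im,cv2.COLOR_RGB2HSV)
m=((h[...,1]<55)&(h[...,2]>50)&(h[...,2]<150)).astype(np.uint8)
for r in range(0,200,8): print("%4d "%(100-r)+"".join("#" if v else "." for v in m[r,::2]))
```

```text
[ 0.47846963 -0.0796645   0.39264314]
expected knob top px [[259.87125319 105.08912236]
 [261.6769271  102.97465294]]
(2, 258, 540, 162) 39353.0 ((271.5, 338.5), (161.0, 539.0), 90.0)
home slab centre [0.57242181 0.26235161]
 100 ........................................................................................................................
  92 ........................................................................................................................
  84 ............##.###########..##########....########################..###.###################...########.##..##########..#
  76 ............#.###############################################.##############################################............
  68 ............#################################################..###########################################..............
  60 ...............#############################################################################################............
  52 ............################################################################################################......
[... 1574 characters left out ...]
.............................############..##############.............
 -60 ............##################################.................................############################.............
 -68 ............#.################################.................................############################.............
 -76 ............####..................................................................................#.###.................
 -84 ............#.#.........................................................................................................
 -92 ........................................................................................................................
```

Run:
```python
from h import *
c=get_calibration("wrist"); f=cv2.imread("pics/w18.png")[:,:,::-1]
h=cv2.cvtColor(f,cv2.COLOR_RGB2HSV); w=(slice(60,150),slice(210,310))
m=((f[w].max(2)<80)&(f[w].max(2).astype(int)-f[w].min(2)<25)).astype(np.uint8)
for k in cv2.findContours(m,0,2)[0]:
    if cv2.contourArea(k)>20:
        (u,v),r=cv2.minEnclosingCircle(k); print(u+210,v+60,r,ray(c,[[u+210,v+60]],.144),cv2.contourArea(k))
mv(.4215,-.0117,.39,-92)
```

```text
260.2105255126953 105.07894897460938 8.547063827514648 [[ 0.46186713 -0.01300313]] 163.0
th 4.4 spin 1.682 = 10 x 0.168; dp [-5.93 -6.59  0.27] = 2 x [-2.97 -3.29  0.14]; j6 after ~-0.40
```

The knob is at (0.462, −0.013), just as predicted. Now to the robot side of it, with fingers shut.

step_arm --rows '[{"dp": [0,0,0],"spin": 0.168},{"dp": [0,0,0],"spin": 0.168},{"dp": [0,0,0],"spin": 0.168},{"dp": [0,0,0],"spin": 0.168},{"dp": [0,0,0],"spin": 0.168},{"dp": [0,0,0],"spin": 0.168},{"dp": [0,0,0],"spin": 0.168},{"dp": [0,0,0],"spin": 0.168}]'

```text
time_s: 61.72
ee_pos: [0.4785, -0.0796, 0.3929]
eef_rot: [[0.956, 0.293, -0.001], [0.293, -0.956, 0.0], [-0.001, -0.0, -1.0]]
ft_force: [-0.6, 0.2, -0.2]
grip_width: -0.001
finger_force: 0.0
```

step_arm --rows '[{"dp": [0,0,0],"spin": 0.168},{"dp": [0,0,0],"spin": 0.17},{"dp": [-2.97,-3.29,0],"spin": 0},{"dp": [-2.97,-3.29,0],"spin": 0},{"dp": [0,0,5],"spin": 0},{"dp": [0,0,5],"spin": 0},{"dp": [0,0,5],"spin": 0},{"dp": [0,0,5],"spin": 0}]'

```text
time_s: 62.72
ee_pos: [0.421, -0.0117, 0.1915]
eef_rot: [[0.999, -0.035, -0.0], [-0.035, -0.999, -0.0], [-0.0, 0.0, -1.0]]
ft_force: [0.4, 0.5, -0.8]
grip_width: 0.003
finger_force: 0.0
```

step_arm --rows '[{"dp": [0,0,4],"spin": 0},{"dp": [0,0,3],"spin": 0},{"dp": [0,0,2],"spin": 0},{"dp": [0,0,0.7],"spin": 0},{"dp": [0,0,0],"spin": 0},{"dp": [0,0,0],"spin": 0}]'

```text
time_s: 63.48
ee_pos: [0.4217, -0.0123, 0.0971]
eef_rot: [[0.999, -0.036, 0.001], [-0.036, -0.999, -0.0], [0.001, 0.0, -1.0]]
ft_force: [-0.7, 0.1, 0.2]
grip_width: -0.002
finger_force: 0.0
```

Run:
```python
from h import *
mv(.4419,-.0123,.095,-92)
```

```text
th -92.1 spin -0.001 = 1 x -0.001; dp [ 2.02 -0.07  0.21] = 1 x [ 2.02 -0.07  0.21]; j6 after ~1.39
```

step_arm --rows '[{"dp": [1,0,0],"spin": 0},{"dp": [0.8,0,0],"spin": 0},{"dp": [0.2,0,0],"spin": 0},{"dp": [1.41,0.13,0],"spin": -0.1},{"dp": [1.41,0.13,0],"spin": -0.1},{"dp": [1.41,0.13,0],"spin": -0.1},{"dp": [1.41,0.13,0],"spin": -0.1},{"dp": [1.41,0.13,0],"spin": -0.1}]'

```text
time_s: 64.47
ee_pos: [0.5115, -0.008, 0.0961]
eef_rot: [[0.893, 0.45, -0.001], [0.45, -0.893, -0.0], [-0.001, -0.0, -1.0]]
ft_force: [-0.3, 1.1, -0.2]
grip_width: 0.001
finger_force: 0.0
```

Run:
```python
from h import *
o=env.get_obs(); d=o["ee_pos"]-np.array([.4664,.1268,0]); R=o["eef_rot"]
print("in tool: tang,rad (mm)",d@R[:,0]*1000,d@R[:,1]*1000,"th",np.degrees(np.arctan2(R[1,1],R[0,1])),o["ft_force"])
```

```text
in tool: tang,rad (mm) -20.444620558122054 140.6433357311907 th -63.24207144162299 [-0.29368077  1.09588618 -0.16844493]
```

step_arm --rows '[{"dp": [1.41,0.13,0],"spin": -0.1},{"dp": [1.41,0.13,0],"spin": -0.1},{"dp": [1.41,0.13,0],"spin": -0.1},{"dp": [1.41,0.13,0],"spin": -0.1},{"dp": [1.41,0.13,0],"spin": -0.1},{"dp": [1.41,0.13,0],"spin": -0.1},{"dp": [1.41,0.13,0],"spin": -0.1},{"dp": [1.41,0.13,0],"spin": -0.1}]'

```text
time_s: 65.47
ee_pos: [0.5941, 0.0652, 0.096]
eef_rot: [[0.299, 0.954, -0.001], [0.954, -0.299, -0.0], [-0.0, -0.001, -1.0]]
ft_force: [-1.3, -0.5, -0.1]
grip_width: 0.002
finger_force: 0.0
```

step_arm --rows '[{"dp": [1.41,0.13,0],"spin": -0.1},{"dp": [1.41,0.13,0],"spin": -0.1},{"dp": [0.7,0.06,0],"spin": -0.05}]'

```text
time_s: 65.85
ee_pos: [0.605, 0.099, 0.096]
eef_rot: [[0.054, 0.999, -0.001], [0.999, -0.054, -0.0], [-0.0, -0.001, -1.0]]
ft_force: [-0.4, -0.9, 0.4]
grip_width: -0.001
finger_force: 0.0
```

Run:
```python
from h import *
o=env.get_obs(); d=o["ee_pos"]-np.array([.4664,.1268,0]); R=o["eef_rot"]
print("in tool: tang,rad (mm)",d@R[:,0]*1000,d@R[:,1]*1000,"th",np.degrees(np.arctan2(R[1,1],R[0,1])),o["ft_force"])
c=get_calibration("wrist");f=grab_frame("wrist");cv2.imwrite("pics/w19.png",f[:,:,::-1])
```

```text
in tool: tang,rad (mm) -20.3267034559565 139.88599651482127 th -3.0983594660192457 [-0.37513526 -0.87817079  0.43842644]
```

step_arm --rows '[{"dp": [0.7,0.07,0],"spin": -0.05},{"dp": [0.5,0.04,0],"spin": -0.035},{"dp": [0.3,0.02,0],"spin": -0.02},{"dp": [0.2,0,0],"spin": -0.015},{"dp": [0,0,0],"spin": 0}]'

```text
time_s: 66.53
ee_pos: [0.6064, 0.1153, 0.0963]
eef_rot: [[-0.063, 0.998, -0.0], [0.998, 0.063, -0.0], [-0.0, -0.0, -1.0]]
ft_force: [0.1, -0.1, -0.1]
grip_width: 0.0
finger_force: 0.0
```

step_arm --rows '[{"dp": [0.2,0,0],"spin": 0},{"dp": [0.2,0,0],"spin": 0},{"dp": [0,0,0],"spin": 0}]'

```text
time_s: 66.9
ee_pos: [0.6064, 0.1166, 0.0963]
eef_rot: [[-0.061, 0.998, -0.0], [0.998, 0.061, -0.004], [-0.004, -0.0, -1.0]]
ft_force: [-0.3, -23.7, 0.2]
grip_width: -0.004
finger_force: 0.0
```

The latch hit its stop at 24 N. I'll back off, rise and check the knob and the layer.

step_arm --rows '[{"dp": [-0.6,0,0],"spin": 0},{"dp": [-3,0,0],"spin": 0},{"dp": [-3,0,0],"spin": 0},{"dp": [-3,0,-5],"spin": 0},{"dp": [-3,0,-5],"spin": 0},{"dp": [0,0,-5],"spin": 0},{"dp": [0,0,-5],"spin": 0},{"dp": [0,0,-5],"spin": 0}]'

```text
time_s: 67.9
ee_pos: [0.6138, -0.0064, 0.3481]
eef_rot: [[-0.063, 0.998, 0.0], [0.998, 0.063, 0.0], [0.0, 0.0, -1.0]]
ft_force: [-0.3, 0.0, -0.5]
grip_width: 0.001
finger_force: 0.0
```

step_arm --rows '[{"dp": [5,0,-5],"spin": 0},{"dp": [5,0,-5],"spin": 0},{"dp": [0,0,0],"spin": 0},{"dp": [0,0,0],"spin": 0},{"dp": [0,0,0],"spin": 0},{"dp": [0,0,0],"spin": 0}]'

```text
time_s: 68.65
ee_pos: [0.6086, 0.0811, 0.4339]
eef_rot: [[-0.062, 0.998, -0.001], [0.998, 0.062, -0.0], [-0.0, -0.001, -1.0]]
ft_force: [0.2, -1.0, 0.9]
grip_width: -0.005
finger_force: 0.0
```

Run:
```python
from h import *
c=get_calibration("wrist"); o=env.get_obs(); print(o["ee_pos"]); f=grab_frame("wrist"); cv2.imwrite("pics/w20.png",f[:,:,::-1])
e=proj(c,[[.606,.1375,.144]])[0].astype(int); print("expected",e)
w=(slice(max(e[1]-40,0),e[1]+40),slice(e[0]-40,e[0]+40))
m=((f[w].max(2)<80)&(f[w].max(2).astype(int)-f[w].min(2)<25)).astype(np.uint8)
for k in cv2.findContours(m,0,2)[0]:
    if cv2.contourArea(k)>40:
        (u,v),r=cv2.minEnclosingCircle(k); p=ray(c,[[u+w[1].start,v+w[0].start]],.144)[0]; d=p-[.4664,.1268]
        print(u+w[1].start,v+w[0].start,r,p,"q",np.radians(4.4)-np.arctan2(d[1],d[0]))
tt=np.radians(4.4);ex=np.array([np.cos(tt),np.sin(tt)]);ey=np.array([-np.sin(tt),np.cos(tt)])
C0=np.array([.5893,.043])+.22*ey
W=lambda x,y: np.r_[C0+x*ex+y*ey,.096]
src=np.float32(proj(c,[W(.1,.12),W(.1,-.12),W(-.1,-.12),W(-.1,.12)])); print(src.astype(int).tolist())
im=cv2.warpPerspective(f,cv2.getPerspectiveTransform(src,np.float32([[0,0],[240,0],[240,200],[0,200]])),(240,200))
h=cv2.cvtColor(im,cv2.COLOR_RGB2HSV); m=((h[...,1]<45)&(h[...,2]>60)&(h[...,2]<200))
for r in range(0,200,10): print("%4d "%(100-r)+"".join("#" if v else "." for v in m[r,::2]))
```

```text
[0.6085967  0.08110212 0.43393228]
expected [271 113]
272.0 112.5 7.762187480926514 [0.60638126 0.13847592] q -0.006423492188084981
269.5 84.0 38.513084411621094 [0.60138293 0.17082506] q -0.23847972523214728
[[336, -118], [328, 104], [179, 107], [157, -115]]
 100 ........................................................................................................................
  90 ..........................................................#.........................................................#.##
  80 ........................................................................................................................
  70 ..........................................................###..###########################################..............
  60 ..........................................................#################################################.............
  50 ..........................................................#################################################.............
  40 ..........................................................#####################
[... 979 characters left out ...]
............................############################..............
 -50 ..............................................................................############################..............
 -60 ..............................................................................############################..............
 -70 ..............................................................................############################..............
 -80 .........................................................########################..#...#...#.###.##.#...############....
 -90 ......................................................................................................................##
```

```bash
python3 -c "
from workcell import env
print(env.close_job())"
```

```text
the job is handed in; nothing more can be done
None
```

I laid the four pantry boxes found on the counter squarely on outlines a, b, c and e, pushed the slab home, closed the latch and handed the job in; box b was knocked about 4 cm mid-run and I put it back, and I was not shown the judged result.

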